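# Buy a ceramic bird from the coin-slide dispenser

## Robot

A 7-joint arm with a two-finger parallel gripper is mounted at the origin on the work surface. World frame = base frame: x ahead of the robot, y to its left, z up, the work surface at z = 0. Lengths are in mm, angles in rad, forces in N, time in s.
With the tool pointing down it reaches from about 400 to 875 mm from the base axis. Payload 4.4 kg.
Tool frame: the origin (TCP) lies midway between the tips of the shut fingers; the grasp point (between the pads) lies 19 mm behind it; z points along the fingers, y is the line along which they close (so a half turn about z gives the same grasp; the last joint's range is limited). The gripper opens to 85 mm and grips with 20 to 120 N. Pads are 22 mm wide; open, the fingers measure 114 mm over their backs; the gripper's body (76 mm by 85 mm) begins 54 mm behind the grasp point. The pads swing forward as they close: fully open they stand 13 mm farther back than shut.
Start: joints at [1.18, 0.628, 0.038, 1.517, -0.027, 0.996, -0.02], TCP at [207.455, -616.02, 231.313] pointing down, gripper open.
Joint ranges: [-3.06, 3.06], [-0.37, 2.12], [-1.25, 1.32], [0.18, 2.47], [-1.1, 4.24], [0.23, 1.98], [-2.94, 2.94]. Speed limits (rad/s): [2.57, 2.57, 3.14, 3.14, 3.14, 3.14, 3.14].

## Interface

Orientations are given as [roll, pitch, yaw] about the fixed x, y, z axes, in that order (R = Rz(yaw) Ry(pitch) Rx(roll)).
In Python, from cell import ctrl gives the robot as it stands.
- The arm moves only by the shell command python3 -m crank 'ROWS' [OPENING]. ROWS is JSON, a list that holds one entry, the list of rows, each a list of 4 numbers: the shift along the tool's x, y, z normalised to -1 to 1, where 1 is 2.5 cm, then the turn about the tool's z normalised to -1 to 1, where 1 is 0.08 rad. In form: [[[dx, dy, dz, turn], ...]]. A call has 1 to 12 rows; each row shifts and turns the commanded pose from where the row before left it, along the tool's axes as they then stand; what a row does not reach is not made up. A row lasts 1/12 s, in which the tool goes at most 41.7 mm and 7.16 degrees, less where a joint would pass 70% of its speed; a pose out of reach is approached as far as the arm can. A call with a number of a shift or a turn outside -1 to 1 is refused whole. A call with a gripper value outside its range is refused whole. OPENING is the closure, from -1 (fully open) to 1 (shut), set as the call begins (- or left out, the last holds). The fingers move at their own pace and stop on an object; the grip force is fixed at half the most. Time passes only in rows, so rows that do not move let the fingers close. It gives the time, the measured TCP pose, the force, the opening and the grip force at its end, in the units of the state.
- ctrl.read_state(): the state, without advancing time (a new reading comes with each control period).
- ctrl.get_image(name): name is "side" or "top"; returns a dict with "img" (420x560x3 uint8, red, green, blue), "intrinsics" (3x3 intrinsics, pixels), "dist" ([k1, k2, p1, p2, k3] as OpenCV has them; the pictures are not rectified), "extrinsics" (4x4, takes a point from camera to world coordinates). Camera axes: x right, y up, looking along -z (the intrinsics and any distortion apply to the point x, -y, -z); pixel columns grow to the right and rows downward; lengths in mm; the calibration is good to about 2 mm. A picture is of the moment at which its call begins. There is no depth.
- ctrl.finish_job(): hands the job in; it is judged then, once.
Trained networks look in the newest picture that a camera, given by its name, has taken for a name from the list of things; names that differ only in an ending like _2 or _b are one class to them, and where a whole thing is asked for, a point or a joint stands for the part that bears it (a point fixed in the world has none). Each returns a list of dicts, best first, with "confidence" (0 to 1); they miss things now and then, are a little off and sometimes report something else, mostly with a low value. They report only what shows in the picture. A call takes as long as a camera call. They do not tell look-alikes from the thing itself.
- ctrl.find_in(camera, target): "position" ([row, column] in pixels, amid what is visible of it).
- ctrl.trace(camera, target): "mask" (420x560 bool, what is visible of it) and "position" ([row, column] in pixels, amid what is visible of it).
- ctrl.place_of(camera, target): "position" ([row, column] in pixels: a listed point, or the origin of a listed thing).
The state is a dict: "clock": time; "qpos": joint angles; "qd": joint speeds; "tau": joint torques, N m; "eef_pos": TCP position; "tool_rot": TCP orientation; "force": force on the tool from outside, world axes, zero at the start; "torque": the same for the moment, N m; "width": finger opening in mm; "gripper_force": force on a finger pad.
Only numpy, scipy, OpenCV 4.12 (cv2) and the standard library are available. Lean on these libraries where they do the work, as an engineer would, in place of code of your own. Each camera call takes 0.05 s, during which the arm holds its last target. There are 200 camera calls.

## Task

Buy a bird from the coin-slide dispenser on the shop counter: lay every wooden token flat in a pocket of the slide, one to a pocket, and only when all are in, push the slide's plate fully in so that the tokens drop into the coin box and the bird is pushed out of its tunnel. Let the slide spring all the way back, then put the bird in the open gift box, leaving the box on the counter and the other things on the counter undisturbed.

Things in the scene. Friction and masses are not known exactly. Their poses are not given: they have to be found in the camera images.
- dispenser: Blue coin-slide dispenser fixed on the counter. Origin: on the counter under the middle of the pocket row (slide out). x = push direction, away from the robot; y left, z up. In mm: body x -60 to 190, y -150 to 265. Deck under the pockets z 58; slide's upper face z 70.5; cheeks beside the slide y +-137 to 147, top z 68. Hood over the slide's inner end: x 35 to 190, y +-147, z 74 to 112.
- coin_box (a point): Centre of the floor (3 mm above the counter) of the closed coin box under the hood; axes as the dispenser's. Inside it measures 85 mm (x) by 280 mm (y) by 49 mm high. Its far side is a clear window. Tokens fall in through a slot in the deck when the slide is fully in; one that is not flat in its pocket is caught by the hood.
- delivery (a point): Point on the bird ledge (its flat top is 62 mm above the counter), left of the hood; axes as the dispenser's. At first the bird waits 70 mm nearer the robot in a clear-roofed tunnel (roof top 119 mm above the counter), which ends 40 mm before this point. A pusher on the slide brings it to about here in a full push and then goes back; here the ledge is open above and 115 mm wide (y +50 to -65).
- coin_slide (a joint): Steel coin slide, 12 mm thick, in m: 0 = sprung out (home), 0.070 = fully in against its stop. The spring needs about 3 N at first and 10 N at the end, plus 2 N at 50 mm/s; released, it comes home by itself within about a second.
- push_face (a point): Centre of the face to push on: a black upright plate, 70 mm wide, 56 mm high (z 52 to 108 above the counter), 10 mm thick, standing at the front end of the slide, on its robot side; it moves with the slide, 105 mm in front of the pocket row. Axes as the dispenser's.
- pocket1 (a point): Centre of the mouth of pocket 1 of 6 in the slide (pocket 1 is the rightmost, pitch 44 mm): a square through-opening 38 x 38 mm, 12 mm deep down to the deck, level with the slide's upper face (70.5 mm above the counter); moves with the slide. Holds one token lying flat.
- pocket2 (a point): Centre of the mouth of pocket 2 of 6 in the slide (pocket 1 is the rightmost, pitch 44 mm): a square through-opening 38 x 38 mm, 12 mm deep down to the deck, level with the slide's upper face (70.5 mm above the counter); moves with the slide. Holds one token lying flat.
- pocket3 (a point): Centre of the mouth of pocket 3 of 6 in the slide (pocket 1 is the rightmost, pitch 44 mm): a square through-opening 38 x 38 mm, 12 mm deep down to the deck, level with the slide's upper face (70.5 mm above the counter); moves with the slide. Holds one token lying flat.
- pocket4 (a point): Centre of the mouth of pocket 4 of 6 in the slide (pocket 1 is the rightmost, pitch 44 mm): a square through-opening 38 x 38 mm, 12 mm deep down to the deck, level with the slide's upper face (70.5 mm above the counter); moves with the slide. Holds one token lying flat.
- pocket5 (a point): Centre of the mouth of pocket 5 of 6 in the slide (pocket 1 is the rightmost, pitch 44 mm): a square through-opening 38 x 38 mm, 12 mm deep down to the deck, level with the slide's upper face (70.5 mm above the counter); moves with the slide. Holds one token lying flat.
- pocket6 (a point): Centre of the mouth of pocket 6 of 6 in the slide (pocket 1 is the rightmost, pitch 44 mm): a square through-opening 38 x 38 mm, 12 mm deep down to the deck, level with the slide's upper face (70.5 mm above the counter); moves with the slide. Holds one token lying flat.
- token1_center (a point): Centre of a plain round wooden token, 32 mm diameter, 10 mm thick, 15 g (z axis = the disc's axis); absent in some starts. All tokens are alike.
- token2_center (a point): Centre of a plain round wooden token, 32 mm diameter, 10 mm thick, 15 g (z axis = the disc's axis); absent in some starts. All tokens are alike.
- token3_center (a point): Centre of a plain round wooden token, 32 mm diameter, 10 mm thick, 15 g (z axis = the disc's axis); absent in some starts. All tokens are alike.
- token4_center (a point): Centre of a plain round wooden token, 32 mm diameter, 10 mm thick, 15 g (z axis = the disc's axis); absent in some starts. All tokens are alike.
- token5_center (a point): Centre of a plain round wooden token, 32 mm diameter, 10 mm thick, 15 g (z axis = the disc's axis); absent in some starts. All tokens are alike.
- token6_center (a point): Centre of a plain round wooden token, 32 mm diameter, 10 mm thick, 15 g (z axis = the disc's axis); absent in some starts. All tokens are alike.
- bird_center (a point): Centre of the plump white ceramic bird, about 46 mm in diameter and 41 mm high, flat foot 30 mm across; this point is 20 mm above the underside of its foot. Small beak and tail stick out up to 9 mm along its own -x and +x (look only). About 80 g.
- gift_box: Open cardboard gift box, loose, outside 120 x 120 x 40 mm, walls 4 mm and floor about 4 mm; origin at the centre of its underside, axes along its sides.
- toy_cat: Bystander: small wooden toy cat, about 40 x 16 mm, 44 mm high, origin under its middle.
- vase: Bystander: white ceramic vase, 84 mm diameter, 120 mm high, origin under its middle.
- mug: Bystander: blue mug, 76 mm diameter, 85 mm high, handle at its own +y.
- glaze_jar: Bystander: jar with a lid, 60 mm diameter, 80 mm high.
- bird: The same bird; origin under the middle of its foot.
There are look-alikes about, which are no part of the job. What is meant by the gift_box is not white, and is the smaller of those in its own colour.

How it is judged (in metres and radians):
On the way, in this order (a step that is already met when the one before it is completed fails the run):
1. every token lies flat in a pocket of the slide, the slide still out (x of token1_center in the frame of dispenser between -0.012 and 0.012 m and y of token1_center in the frame of dispenser between -0.137 and 0.137 m and z of token1_center in the frame of dispenser between 0.055 and 0.067 m and x of token2_center in the frame of dispenser between -0.012 and 0.012 m and y of token2_center in the frame of dispenser between -0.137 and 0.137 m and z of token2_center in the frame of dispenser between 0.055 and 0.067 m and x of token3_center in the frame of dispenser between -0.012 and 0.012 m and y of token3_center in the frame of dispenser between -0.137 and 0.137 m and z of token3_center in the frame of dispenser between 0.055 and 0.067 m and x of token4_center in the frame of dispenser between -0.012 and 0.012 m and y of token4_center in the frame of dispenser between -0.137 and 0.137 m and z of token4_center in the frame of dispenser between 0.055 and 0.067 m and x of token5_center in the frame of dispenser between -0.012 and 0.012 m and y of token5_center in the frame of dispenser between -0.137 and 0.137 m and z of token5_center in the frame of dispenser between 0.055 and 0.067 m and x of token6_center in the frame of dispenser between -0.012 and 0.012 m and y of token6_center in the frame of dispenser between -0.137 and 0.137 m and z of token6_center in the frame of dispenser between 0.055 and 0.067 m and value of joint coin_slide below 0.008 m), for 0.2 s.
2. the slide is pushed fully in (value of joint coin_slide above 0.066 m), for 0.1 s.
3. the slide has sprung back out and every token is in the coin box (x of token1_center in the frame of dispenser between 0.03 and 0.13 m and y of token1_center in the frame of dispenser between -0.144 and 0.144 m and z of each of token1_center, token2_center, token3_center, token4_center, token5_center, token6_center in the frame of dispenser below 0.045 m and x of token2_center in the frame of dispenser between 0.03 and 0.13 m and y of token2_center in the frame of dispenser between -0.144 and 0.144 m and x of token3_center in the frame of dispenser between 0.03 and 0.13 m and y of token3_center in the frame of dispenser between -0.144 and 0.144 m and x of token4_center in the frame of dispenser between 0.03 and 0.13 m and y of token4_center in the frame of dispenser between -0.144 and 0.144 m and x of token5_center in the frame of dispenser between 0.03 and 0.13 m and y of token5_center in the frame of dispenser between -0.144 and 0.144 m and x of token6_center in the frame of dispenser between 0.03 and 0.13 m and y of token6_center in the frame of dispenser between -0.144 and 0.144 m and value of joint coin_slide below 0.005 m), for 0.2 s.
At the end, for the whole second after the job is handed in: Every token is in the coin box, the slide is home (within 5 mm), and the bird lies at rest inside the gift box (its centre within the walls and less than 45 mm above the box's underside), the box standing level on the counter; nothing is held (all of step 3 and x of bird_center in the frame of gift_box between -0.056 and 0.056 m and y of bird_center in the frame of gift_box between -0.056 and 0.056 m and z of bird_center in the frame of gift_box between 0.005 and 0.045 m and angle between gift_box's own z axis and vertical below 0.15 rad and height (world z) of gift_box below 0.012 m and linear speed of each of bird, gift_box below 0.03 m/s); the robot touches nothing.
It fails at once if a bystander (toy_cat) is pushed more than 40 mm or knocked over (distance of toy_cat from where it was at the start of the episode above 0.04 m or angle between toy_cat's own z axis and vertical above 0.6 rad).
It fails at once if a bystander (vase) is pushed more than 40 mm or knocked over (distance of vase from where it was at the start of the episode above 0.04 m or angle between vase's own z axis and vertical above 0.6 rad).
It fails at once if a bystander (mug) is pushed more than 40 mm or knocked over (distance of mug from where it was at the start of the episode above 0.04 m or angle between mug's own z axis and vertical above 0.6 rad).
It fails at once if a bystander (glaze_jar) is pushed more than 40 mm or knocked over (distance of glaze_jar from where it was at the start of the episode above 0.04 m or angle between glaze_jar's own z axis and vertical above 0.6 rad).
Of token1, token2, token3, token4, token5, token6 only 4 to 6 are there at a start; the rules pass over those that are not, and their reading is None.
At some moment in a run one of token1, token2, token3, token4, token5, token6, gift_box may be knocked a few centimetres aside while the robot is not near it.
Once in a run the grip may slacken for a moment while it holds something.
It also fails if it takes over 210 s, if anything falls off the work surface, if the arm or the gripper's body presses on something with over 40 N, if the wrist force passes 120 N, or if a joint passes its speed limit or range.

## Working session

There is one attempt and no reset: what is moved stays moved. The work goes in short steps, Python scripts to look and compute and a shell command to move; the robot and the scene stay as the last step left them, time stands still between calls to the robot, and variables do not carry over. Pictures are saved under pics/ and viewed, at most 14 in all, crops included, and the job is handed in when it is done.

```bash
ls; mkdir -p pics
python3 - <<'E'
from cell import ctrl
import cv2, numpy as np
s=ctrl.read_state(); print(s)
for n in("side","top"):
    d=ctrl.get_image(n); cv2.imwrite(f"pics/{n}0.png",d["img"][:,:,::-1]); print(n,d["intrinsics"],d["dist"],d["extrinsics"])
    for t in ["dispenser","push_face","pocket1","pocket6","token1_center","delivery","gift_box","bird","toy_cat","vase","mug","glaze_jar","coin_box"]:
        r=ctrl.place_of(n,t); print(n,t,[(np.round(x["position"]).astype(int).tolist(),round(x["confidence"],2)) for x in r][:9])
E
```

```text
pics
{'clock': 0.0, 'qpos': array([ 1.18023675,  0.62936282,  0.038439  ,  1.5183867 , -0.02699916,
        0.99629507, -0.02000317]), 'qd': array([-0.00045296,  0.00034418,  0.00015891, -0.0024989 ,  0.00088455,
       -0.00104892, -0.00021651]), 'tau': array([ 4.06610679e-04, -5.63407516e+01,  1.22661520e+00, -1.93442219e+01,
        1.10868594e-02,  1.07406598e-02,  1.63056870e-05]), 'eef_pos': array([ 207.22778393, -615.4101532 ,  230.37224647]), 'tool_rot': array([-3.13965884e+00,  2.58065074e-05,  3.24758855e-01]), 'force': array([-0.18806154, -0.16389388, -0.1974588 ]), 'torque': array([ 0.01459557, -0.01205397, -0.03076935]), 'gripper_force': 0.0, 'width': 85.2611190700432}
side [[413.14257115   0.         277.61406769]
 [  0.         413.14257115 209.14853167]
 [  0.           0.           1.        ]] [-0.02963595  0.          0.          0.          0.        ] [[ 9.88165569e-01  1.13964964e-01 -1.02668380e-01  3.49831777e+02]
 [-1.53261145e-01  7.61094663e-01 -6.30274492e-01 -7.33507846e+02]
 [ 6.31114630e-03  6.38550625e-01  7.69553942e-01  9.47307959e+02]
 [ 0.00000000e
[... 1319 characters left out ...]
178, 274], 0.55)]
top push_face [([203, 279], 0.66)]
top pocket1 [([175, 242], 0.89), ([171, 279], 0.81), ([165, 310], 0.78), ([169, 296], 0.68), ([168, 255], 0.63), ([174, 264], 0.59)]
top pocket6 [([175, 242], 0.89), ([171, 279], 0.81), ([165, 310], 0.78), ([169, 296], 0.68), ([168, 255], 0.63), ([174, 264], 0.59)]
top token1_center [([184, 149], 0.67), ([216, 386], 0.49)]
top delivery [([238, 353], 0.51)]
top gift_box [([183, 149], 0.92), ([241, 252], 0.89), ([295, 142], 0.76)]
top bird []
top toy_cat [([247, 169], 0.45), ([177, 277], 0.35)]
top vase [([141, 172], 0.82)]
top mug [([258, 388], 0.89), ([166, 298], 0.36)]
top glaze_jar [([245, 167], 0.72), ([169, 412], 0.61)]
top coin_box []
```

View pics/side0.png

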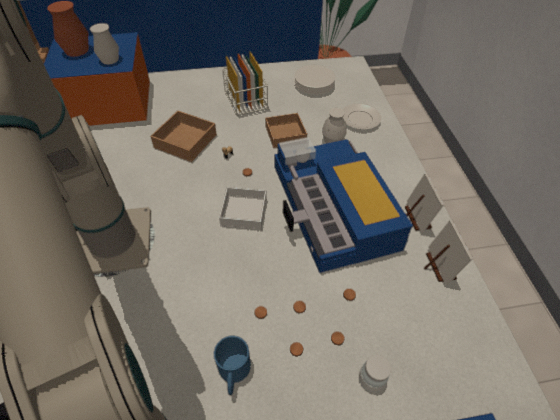

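View pics/top0.png

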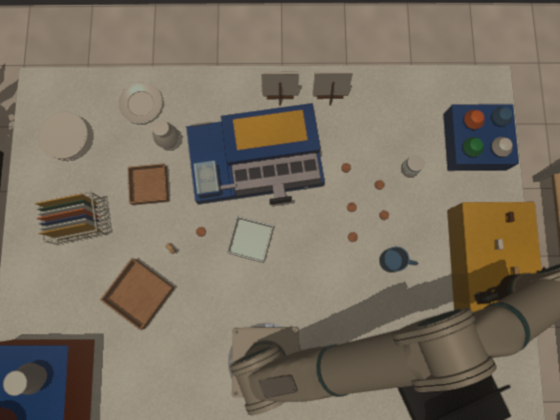

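Side view: tokens at about (312,261), (307,299), (294,350), (338,337), (349,296) and (172,247). The dispenser is near (205,335), the small brown box at (130,286), a larger brown box at (135,184) and a white box at (209,245). The top view shows the same six tokens, and the small brown box at (184,149), the larger one at (293,139) and the white one at (240,251).

Gift box candidates (top pixels): brown small (184,149), brown large (293,139), white (240,251). By the description it is the small brown one at (184,149).

```bash
cat > h.py <<'E'
from cell import ctrl
import cv2, numpy as np
from scipy.optimize import least_squares
F=np.diag([1,-1,-1.])
def cam(n):
    d=ctrl.get_image(n); return d
def proj(d,P):
    E=d["extrinsics"]; R=F@E[:3,:3].T; t=-R@E[:3,3]
    p,_=cv2.projectPoints(np.asarray(P,float).reshape(-1,3),cv2.Rodrigues(R)[0],t,d["intrinsics"],np.array(d["dist"]))
    return p.reshape(-1,2)          # col,row
def ray(d,p):
    q=cv2.undistortPoints(np.array([[p]],float),d["intrinsics"],np.array(d["dist"]))[0,0]
    return d["extrinsics"][:3,3], d["extrinsics"][:3,:3]@F@np.r_[q,1]
def onz(d,p,z):
    o,v=ray(d,p); return o+v*(z-o[2])/v[2]
def tri(ds,ps):
    P0=onz(ds[0],ps[0],20)
    r=least_squares(lambda P:np.ravel([proj(d,P)[0]-p for d,p in zip(ds,ps)]),P0)
    return r.x,np.sqrt(2*r.cost)
def tokens(d):
    h=cv2.cvtColor(d["img"],cv2.COLOR_RGB2HSV).astype(int)
    m=((h[...,0]<14)&(h[...,1]>110)&(h[...,2]>70)).astype(np.uint8)
    n,l,s,c=cv2.connectedComponentsWithStats(m)
    return [(c[i],s[i,4],s[i,2:4]) for i in range(1,n) if 20<s[i,4]<160 and max(s[i,2:4])<18]
def match(dt,ds):
    out=[]
    S=tokens(ds)
    for c,a,_ in tokens(dt):
        b=[(np.linalg.norm(proj(ds,onz(dt,c,8))[0]-s[0]),s[0]) for s in S]
        if not b: continue
        e,q=min(b,key=lambda x:x[0])
        if e<8:
            P,r=tri([dt,ds],[c,q]); out.append((P,r,a))
    return out
E
python3 - <<'E'
from h import *
np.set_printoptions(precision=1,suppress=True)
D={n:cam(n) for n in("top","side")}
print("tok top",[(c.round(1),a) for c,a,_ in tokens(D["top"])]);print("tok side",[(c.round(1),a) for c,a,_ in tokens(D["side"])])
for P,r,a in match(D["top"],D["side"]): print("token",P,"err",round(r,2),a)
pk={}
for n in D: pk[n]=np.array([x["position"][::-1] for x in ctrl.place_of(n,"pocket1") if x["confidence"]>.5]); print(n,pk[n].round(1).tolist())
T=pk["top"][np.argsort(-pk["top"][:,0])]; S=pk["side"][np.argsort(-pk["side"][:,1])]
X=np.array([tri([D["top"],D["side"]],[a,b])[0] for a,b in zip(T,S)]); print(X)
def res(p):
    Y=(np.arange(6)-2.5)*44
    P=np.c_[p[0]-np.sin(p[2])*Y,p[1]+np.cos(p[2])*Y,np.full(6,p[3])]
    return np.r_[(proj(D["top"],P)-T).ravel(),(proj(D["side"],P)-S).ravel()]
if len(T)==6 and len(S)==6:
    r=least_squares(res,[X[:,0].mean(),X[:,1].mean(),0,70],loss="soft_l1"); print("disp x y yaw z",r.x[:2],r.x[2].round(4),r.x[3]); print(res(r.x).reshape(-1,2))
for n,w in (("top",(175,95,155,115)),("side",(265,130,150,140))):
    x,y,a,b=w; c=D[n]["img"][y:y+b,x:x+a,::-1]; cv2.imwrite(f"pics/{n}crop.png",cv2.resize(c,None,fx=5,fy=4 if b>140 else 4.2 if n=="side" else 5,interpolation=cv2.INTER_CUBIC))
E
```

```text
tok top [(array([345.6, 167.3]), np.int32(53)), (array([379.2, 184.4]), np.int32(54)), (array([351.5, 206.7]), np.int32(56)), (array([383.8, 214.6]), np.int32(56)), (array([200.5, 231.3]), np.int32(56)), (array([352.3, 236.5]), np.int32(56))]
tok side [(array([248.7,  94.7]), np.int32(36)), (array([276.1, 137.6]), np.int32(44)), (array([247. , 171.8]), np.int32(53)), (array([438.7, 274.7]), np.int32(21)), (array([349., 294.]), np.int32(101)), (array([299.1, 306.5]), np.int32(108)), (array([260.5, 312. ]), np.int32(108)), (array([337.3, 338. ]), np.int32(126)), (array([296.1, 348.8]), np.int32(133))]
token [ 611.8 -266.2    6.4] err 0.1 53
token [ 553.9 -374.3    6.8] err 0.02 54
token [ 480.1 -281.     6.7] err 0.05 56
token [ 453.6 -384.8    6.1] err 0.13 56
token [402.8 206.6   4.9] err 0.11 56
token [ 383.5 -280.5    5.3] err 0.04 56
top [[265.5, 173.0], [242.3, 171.1], [309.5, 163.8], [387.6, 216.4], [295.3, 165.3], [256.1, 167.4], [281.8, 169.3]]
side [[329.3, 225.9], [311.2, 181.6], [316.2, 205.5], [334.9, 242.3], [228.7, 154.1], [325.7, 215.4], [314.9, 190.1]]
[[ 482.3 -325.7  326.9]
 [ 582.4 -138.1  133. ]
 [ 583.   -95.5  121.8]
 [ 569.5  -54.4  116.2]
 [ 568.3   -4.7  119.7]
 [ 572.6   23.7  126.1]
 [ 434.5   50.5  250.4]]
```

View pics/topcrop.png

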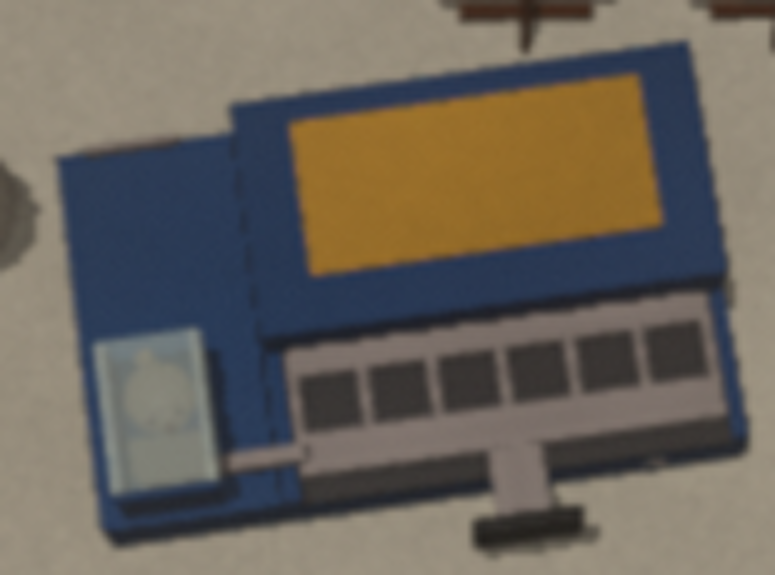

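View pics/sidecrop.png

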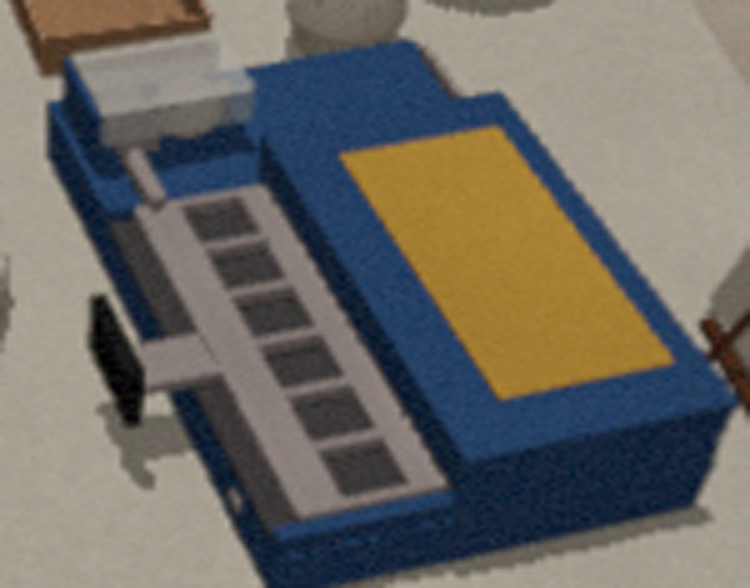

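The crops show six dark pocket squares in a row, a plate at crop (525,525), and the bird under the clear roof at crop (155,395). I'll fit the slide pose by rendering the dark pocket floors in both views.

```bash
cat > fit.py <<'E'
from h import *
from scipy.optimize import minimize
S=8
def sq(p,yc,h,z):
    c,s=np.cos(p[2]),np.sin(p[2]); q=np.array(h)
    u=np.array([[-q[0],-q[1]],[q[0],-q[1]],[q[0],q[1]],[-q[0],q[1]]])+[0,yc]
    return np.c_[p[0]+c*u[:,0]-s*u[:,1],p[1]+s*u[:,0]+c*u[:,1],np.full(4,z)]
def poly(d,P,w):
    x,y,a,b=w; m=np.zeros((b*S,a*S),np.float32)
    cv2.fillPoly(m,[np.round(((proj(d,P)-[x,y]+.5)*S-.5)*16).astype(np.int32)],1,shift=4)
    return m
def cost(p,D,W):
    t=0
    for n in D:
        d,w=D[n],W[n]; x,y,a,b=w
        m=np.zeros((b*S,a*S),np.float32)
        for i in range(6):
            Y=(i-2.5)*44
            m+=poly(d,sq(p,Y,(19,19),p[3]),w)*poly(d,sq(p,Y,(19,19),p[3]-12.5),w)
        m=cv2.GaussianBlur(cv2.resize(m,(a,b),interpolation=cv2.INTER_AREA),(0,0),.6)
        r=cv2.resize(poly(d,sq(p,0,(25,130),p[3]),w),(a,b),interpolation=cv2.INTER_AREA)>.9
        g=cv2.cvtColor(d["img"],cv2.COLOR_RGB2GRAY)[y:y+b,x:x+a].astype(float)
        t-=np.corrcoef(m[r],g[r])[0,1]*-1
    return t
W={"top":(215,140,125,70),"side":(275,150,100,120)}
E
python3 - <<'E'
from fit import *
np.set_printoptions(precision=1,suppress=True)
D={n:cam(n) for n in("top","side")}
# start: pocket centres 1 & 6 from the crop
a=onz(D["top"],(310,165),70);b=onz(D["top"],(241,175),70)
yaw=np.arctan2(-(b-a)[0],(b-a)[1]); p0=[*((a+b)/2)[:2],yaw,70.5]; print(p0,np.linalg.norm(b-a))
for sub in (("top","side"),("top",),("side",)):
    DD={k:D[k] for k in sub}
    if len(sub)==2: f=lambda p:cost(p,DD,W)
    else: f=lambda p:cost([*p[:3],70.5],DD,W)
    st=np.array(p0); sx=np.vstack([st]+[st+e for e in np.diag([6,6,.04,4])])
    r=minimize(f,st,method="Nelder-Mead",options=dict(initial_simplex=sx,xatol=.02,fatol=1e-5,maxiter=300)); print(sub,r.x[:2],r.x[2].round(4),r.x[3],r.fun)
    if len(sub)==2: p0=r.x
for n in("top","side"):
  ctrl.get_image(n)
  for t in ("push_face","bird_center","toy_cat","gift_box","mug","glaze_jar"):
    print(n,t,[(np.round(x["position"][::-1],1).tolist(),round(x["confidence"],2)) for x in ctrl.place_of(n,t)][:4])
E
```

```text
[np.float64(587.7578381472274), np.float64(-35.519776070187746), np.float64(0.14311276259003025), 70.5] 219.9410641865929
('top', 'side') [588.6 -34.4] 0.1441 74.99479746849852 -1.8936707869273213
('top',) [590.3 -34.4] 0.141 77.57123733501064 -0.9835072785429166
('side',) [589.4 -30.7] 0.1417 77.13320606635682 -0.9114151567104166
top push_face [([275.2, 175.9], 0.72), ([279.6, 203.7], 0.68), ([170.5, 142.9], 0.64), ([281.1, 166.0], 0.51)]
top bird_center [([168.7, 245.9], 0.53)]
top toy_cat [([410.9, 168.2], 0.7), ([168.9, 249.9], 0.54)]
top gift_box [([147.9, 182.4], 0.93), ([139.9, 295.9], 0.58), ([250.3, 242.6], 0.57)]
top mug [([389.8, 259.1], 0.77), ([281.7, 170.4], 0.56), ([386.4, 216.7], 0.42)]
top glaze_jar [([410.0, 167.2], 0.84)]
side push_face [([286.1, 213.4], 0.72), ([331.2, 225.9], 0.46)]
side bird_center []
side toy_cat [([228.4, 154.4], 0.53)]
side gift_box [([284.5, 132.8], 0.96), ([184.5, 138.9], 0.85), ([244.6, 212.7], 0.84)]
side mug [([238.0, 366.1], 0.73)]
side glaze_jar [([238.0, 366.1], 0.74), ([370.9, 377.5], 0.61)]
```

```bash
cat > go.py <<'E'
import sys,numpy as np
from cell import ctrl
s=ctrl.read_state(); x,y,z=map(float,sys.argv[1:4]); w=float(sys.argv[4]) if len(sys.argv)>4 else .142
e=s["eef_pos"]; r,p,a=s["tool_rot"]; d=np.array([x,y,z])-e
print("clock %.1f"%s["clock"],"tcp",e.round(1),"rot",np.round(s["tool_rot"],3),"w %.1f gf %.0f"%(s["width"],s["gripper_force"]),"F",s["force"].round(1))
t=w; c,n=np.cos(t),np.sin(t)
print("units: x %.2f y %.2f z %.2f turn %.2f"%((c*d[0]+n*d[1])/25,(n*d[0]-c*d[1])/25,-d[2]/25,(a-t+np.pi)%(2*np.pi)/.08-np.pi/.08))
E
python3 -m crank '[[[0,0,0,0.77],[0,0,0,0.77],[0,0,0,0.76],[0,0,0,0]]]' -0.2; python3 go.py 383.5 -280.5 60; python3 go.py 383.5 -280.5 60
```

```text
clock: 2.73
eef_pos: [207.5, -616.0, 231.3]
tool_rot: [-3.142, 0.0, 0.139]
force: [0.0, 0.4, -0.6]
width: 51.6
gripper_force: 0.0
clock 2.7 tcp [ 207.5 -616.   231.3] rot [-3.142  0.     0.139] w 51.6 gf 0 F [ 0.   0.4 -0.6]
units: x 8.87 y -12.29 z 6.85 turn -0.03
clock 2.7 tcp [ 207.5 -616.   231.3] rot [-3.142  0.     0.139] w 51.6 gf 0 F [ 0.   0.4 -0.6]
units: x 8.87 y -12.29 z 6.85 turn -0.03
```

```bash
python3 -m crank '[[[0.7,-1,0,0],[0.7,-1,0,0],[0.7,-1,0,0],[0.7,-1,0,0],[0.7,-1,0.4,0],[0.7,-1,0.5,0],[0.7,-1,0.6,0],[0.7,-1,0.6,0],[0.7,-1,0.6,0],[0.7,-1,0.6,0],[0.7,-0.9,0.6,0],[0.7,-0.9,0.6,0]]]'>/dev/null; python3 -m crank '[[[0.47,-0.49,0.6,0],[0,0,0.6,0],[0,0,0.6,0],[0,0,0.6,0],[0,0,0.55,0],[0,0,0,0],[0,0,0,0]]]'
python3 - <<'E'
from h import *
np.set_printoptions(precision=1,suppress=True)
D={n:cam(n) for n in("top","side")}
for P,r,a in match(D["top"],D["side"]): print("token",P,"err",round(r,2),a)
print("side only z=6",[onz(D["side"],c,6)[:2] for c,a,_ in tokens(D["side"])])
E
python3 go.py 383.5 -280.5 3
```

```text
clock: 4.32
eef_pos: [383.7, -280.5, 44.8]
tool_rot: [-3.141, 0.001, 0.142]
force: [-0.9, 0.2, 0.1]
width: 51.1
gripper_force: 0.0
token [ 611.8 -266.2    5.9] err 0.05 54
token [ 553.9 -374.6    6.9] err 0.01 55
token [ 483.  -276.4   -2.8] err 1.0 21
side only z=6 [array([-696.2, 1514. ]), array([452.7, 619.6]), array([581.8, 352.5]), array([859.9, -78.6]), array([ 859.8, -245.5]), array([ 611.7, -266.2]), array([ 480.2, -280.8]), array([ 373.9, -280.8]), array([ 554.1, -374.2]), array([ 453.5, -384.8])]
clock 4.4 tcp [ 384.4 -281.1   45.7] rot [ 3.141e+00 -1.000e-03  1.410e-01] w 51.5 gf 0 F [ 0.4 -0.5  0.4]
units: x -0.03 y -0.03 z 1.71 turn -0.01
```

```bash
python3 -m crank '[[[0,0,0.6,0],[0,0,0.6,0],[0,0,0.28,0],[0,0,0.2,0],[0,0,0,0],[0,0,0,0]]]'; python3 -m crank '[[[0,0,0,0],[0,0,0,0],[0,0,0,0],[0,0,0,0],[0,0,0,0],[0,0,0,0]]]' 1;  python3 -m crank '[[[0,0,-0.3,0],[0,0,-0.7,0],[0,0,-1,0],[0,0,-1,0],[0,0,-1,0],[0,0,-1,0],[0,0,0,0]]]'; python3 go.py 605.9 -143.3 90
```

```text
clock: 4.92
eef_pos: [383.0, -279.9, 7.9]
tool_rot: [-3.136, 0.005, 0.141]
force: [0.5, 0.4, -0.4]
width: 51.5
gripper_force: 0.0
clock: 5.42
eef_pos: [384.7, -281.5, 10.0]
tool_rot: [-3.14, 0.001, 0.14]
force: [-0.6, 1.5, 22.9]
width: 0.4
gripper_force: 11.9
clock: 6.0
eef_pos: [385.2, -282.1, 136.4]
tool_rot: [-3.141, 0.0, 0.14]
force: [0.4, 0.1, -0.1]
width: 0.0
gripper_force: 0.0
clock 6.0 tcp [ 385.2 -282.1  136.4] rot [-3.141  0.     0.14 ] w 0.0 gf 0 F [ 0.4  0.1 -0.1]
units: x 9.52 y -4.25 z 1.86 turn -0.03
```

```bash
python3 -m crank '[[[0,-1,0,0],[0,-1,0,0],[0,-1,0,0],[0,-1,0,0],[0,0,0,0],[0,0,0,0]]]' -0.2
python3 - <<'E'
from h import *
np.set_printoptions(precision=1,suppress=True)
D={n:cam(n) for n in("top","side")}
for P,r,a in match(D["top"],D["side"]): print("token",P,"err",round(r,2),a)
print("top only z=6",[onz(D["top"],c,6)[:2] for c,a,_ in tokens(D["top"])])
print("side only z=6",[onz(D["side"],c,6)[:2] for c,a,_ in tokens(D["side"])])
cv2.imwrite("pics/s1.png",D["side"]["img"][...,::-1])
E
python3 go.py 383.5 -280.5 3
```

```text
clock: 6.5
eef_pos: [369.1, -180.1, 132.9]
tool_rot: [-3.135, 0.006, 0.143]
force: [-0.3, -0.8, -0.1]
width: 51.4
gripper_force: 0.0
token [ 611.9 -266.2    6.3] err 0.09 53
token [ 553.9 -374.5    7. ] err 0.01 55
token [ 453.5 -384.9    6.6] err 0.15 57
token [ 382.8 -278.6   11.1] err 1.34 25
top only z=6 [array([ 612.2, -266.2]), array([ 554.1, -374.8]), array([ 454., -385.]), array([402.9, 206.4]), array([ 380. , -279.7])]
side only z=6 [array([568.9, 356.1]), array([519.7, 340. ]), array([ 859.7, -246.7]), array([ 611.8, -266.1]), array([ 480.1, -280.6]), array([ 384.9, -275.8]), array([ 554.1, -374.1]), array([ 453.3, -384.7])]
clock 6.6 tcp [ 369.7 -182.2  133. ] rot [-3.137  0.005  0.14 ] w 51.4 gf 0 F [ 0.6 -0.5  1.2]
units: x -0.01 y 3.97 z 5.20 turn -0.03
```

View pics/s1.png

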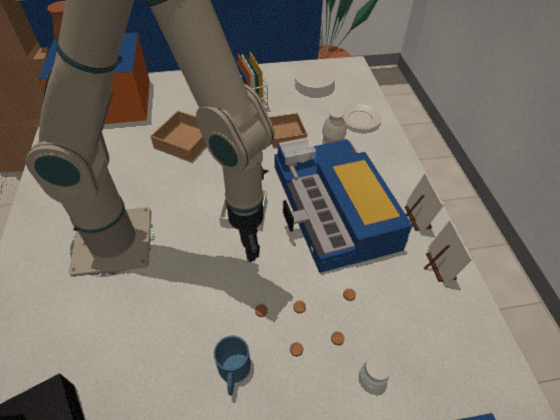

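The token is still at side (310,261) and the scene is undisturbed. The earlier descent stopped short, so I'll come down in steps and watch z.

```bash
python3 -m crank '[[[0,1,0.5,0],[0,1,1,0],[0,1,1,0],[0,0.95,1,0],[0,0,0.8,0],[0,0,0,0],[0,0,0,0]]]' |grep eef; python3 -m crank '[[[0,0,0.5,0],[0,0,0,0],[0,0,0,0]]]'|grep -E 'eef|force'; python3 -m crank '[[[0,0,0.2,0],[0,0,0,0]]]'|grep -E 'eef|force'; python3 -m crank '[[[0,0,0.1,0],[0,0,0,0]]]'|grep -E 'eef|force'; python3 -m crank '[[[0,0,0,0],[0,0,0,0]]]'|grep -E 'eef|force'
```

```text
eef_pos: [381.1, -278.9, 23.9]
eef_pos: [382.5, -278.1, 13.2]
force: [-0.2, 0.2, -0.4]
gripper_force: 0.0
eef_pos: [382.8, -278.2, 8.1]
force: [-0.5, 0.3, 0.3]
gripper_force: 0.0
eef_pos: [382.7, -278.3, 5.6]
force: [0.5, -0.8, -0.3]
gripper_force: 0.0
eef_pos: [382.6, -278.5, 5.4]
force: [-0.2, -0.5, 0.3]
gripper_force: 0.0
```

```bash
python3 -m crank '[[[0.03,0,0.1,0],[0,0,0,0]]]'|grep -E 'eef|force';python3 -m crank '[[[0,0,0,0],[0,0,0,0],[0,0,0,0],[0,0,0,0],[0,0,0,0],[0,0,0,0]]]' 1;  python3 -m crank '[[[0,0,-0.3,0],[0,0,-0.7,0],[0,0,-1,0],[0,0,-1,0],[0,0,-1,0],[0,0,0,0],[0,0,0,0]]]'; python3 go.py 605.9 -143.3 110
```

```text
eef_pos: [383.2, -278.2, 2.4]
force: [0.9, -0.4, 0.9]
gripper_force: 0.0
clock: 8.6
eef_pos: [383.0, -278.3, 2.8]
tool_rot: [-3.135, 0.006, 0.14]
force: [-1.2, 0.1, 6.8]
width: 28.8
gripper_force: 58.7
clock: 9.18
eef_pos: [384.5, -279.2, 103.6]
tool_rot: [-3.138, 0.004, 0.141]
force: [0.5, 0.7, -0.8]
width: 28.4
gripper_force: 59.2
clock 9.2 tcp [ 384.5 -279.2  103.6] rot [-3.138  0.004  0.141] w 28.4 gf 59 F [ 0.5  0.7 -0.8]
units: x 9.54 y -4.13 z -0.25 turn -0.02
```

Run:
```python
from h import *
s=ctrl.read_state()["eef_pos"]
o=[]
for n in("side","top"):
    d=cam(n); c=proj(d,s)[0].astype(int); print(n,c)
    k=d["img"][c[1]-30:c[1]+30,c[0]-35:c[0]+35,::-1]; o.append(cv2.resize(k,(396,340),interpolation=cv2.INTER_CUBIC))
cv2.imwrite("pics/g1.png",np.hstack(o))
```

```text
side [259 292]
top [356 232]
```

View pics/g1.png

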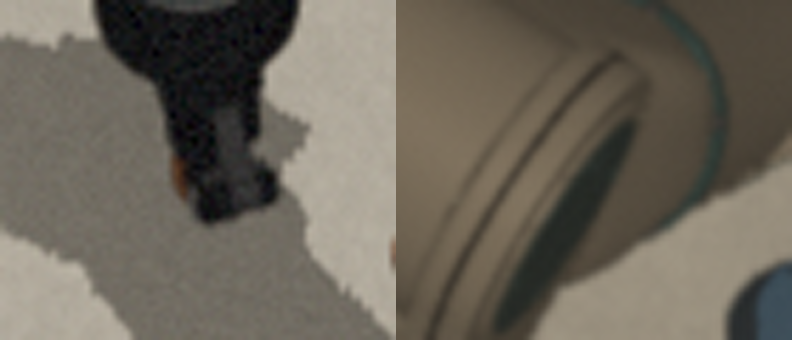

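The crop shows the token protruding left (-x side) of the fingertips, at crop (180,175). I'll check by projection how far off-centre it is held.

Run:
```python
from h import *
np.set_printoptions(precision=1,suppress=True)
d=cam("side"); s=ctrl.read_state(); e=s["eef_pos"]; print(e,s["width"])
h=cv2.cvtColor(d["img"],cv2.COLOR_RGB2HSV).astype(int)
m=((h[...,0]<18)&(h[...,1]>100)); m[:270]=0;m[305:]=0;m[:,:235]=0;m[:,285:]=0
r,c=np.nonzero(m); print("orange cols",c.min(),c.max(),"rows",r.min(),r.max(),len(r)); print(list(zip(r,c)))
c_,n_=np.cos(.142),np.sin(.142)
R=np.array([[c_,n_],[n_,-c_]]) # rows: tool x, tool y in world
def W(u,v,z): return np.c_[e[0]+u*R[0,0]+v*R[1,0],e[1]+u*R[0,1]+v*R[1,1],e[2]+z]
for v in(15,-15): print("pad bottom y",v,proj(d,W(np.array([-11,11,-11,11]),np.full(4,v),np.array([1.5,1.5,20,20]))).tolist())
a=np.linspace(0,2*np.pi,9)[:-1]
for off in(0,-6,-12): print(off,proj(d,W(off+16*np.cos(a),16*np.sin(a),np.full(8,7.)))[:].round(0).tolist())
```

```text
[ 383.2 -278.2  101.6] 28.71464282095266
orange cols 254 268 rows 270 300 16
[(np.int64(270), np.int64(254)), (np.int64(276), np.int64(268)), (np.int64(283), np.int64(255)), (np.int64(289), np.int64(255)), (np.int64(290), np.int64(255)), (np.int64(291), np.int64(254)), (np.int64(291), np.int64(255)), (np.int64(291), np.int64(256)), (np.int64(292), np.int64(254)), (np.int64(292), np.int64(255)), (np.int64(293), np.int64(254)), (np.int64(293), np.int64(255)), (np.int64(294), np.int64(255)), (np.int64(294), np.int64(256)), (np.int64(295), np.int64(255)), (np.int64(300), np.int64(260))]
pad bottom y 15 [[256.15089195757065, 298.98343449857225], [265.55015694514066, 296.4457424558069], [255.8668796189103, 295.06360206862905], [265.41422693905645, 292.5034227304395]]
pad bottom y -15 [[252.74766556860487, 287.63897579270946], [261.9836426695835, 285.1980016414948], [252.41718778302703, 283.61904620887714], [261.795959324176, 281.1580109689826]]
0 [[266.0, 289.0], [265.0, 294.0], [261.0, 297.0], [256.0, 296.0], [252.0, 293.0], [253.0, 288.0], [257.0, 285.0], [262.0, 285.0]]
-6 [[263.0, 290.0], [263.0, 295.0], [258.0, 298.0], [253.0, 297.0], [250.0, 293.0], [250.0, 289.0], [255.0, 286.0], [260.0, 286.0]]
-12 [[261.0, 290.0], [260.0, 295.0], [256.0, 298.0], [250.0, 298.0], [247.0, 294.0], [248.0, 289.0], [252.0, 286.0], [257.0, 287.0]]
```

The token is held roughly centred: the orange strip is at columns 254-256, and 252-256 is expected. Next is pocket 1.

```bash
python3 -m crank '[[[0.95,-0.41,-0.1,0],[0.95,-0.41,-0.1,0],[0.95,-0.41,0,0],[0.95,-0.41,0,0],[0.95,-0.41,0,0],[0.95,-0.41,0,0],[0.95,-0.41,0,0],[0.95,-0.41,0,0],[0.95,-0.41,0,0],[0.95,-0.41,0,0],[0,0,0,0],[0,0,0,0]]]'|grep eef
cat > av.py <<'E'
import sys,numpy as np
from h import *
E=[];d={}
for n in ("side","top")*2: d[n]=cam(n); E.append(ctrl.read_state()["eef_pos"])
s=ctrl.read_state(); e=np.mean(E,0); x,y,z=map(float,sys.argv[1:4]); w=.142; D=np.array([x,y,z])-e; c,n=np.cos(w),np.sin(w)
print("clock %.1f"%s["clock"],"tcp",e.round(1),"yaw %.3f w %.1f gf %.0f"%(s["tool_rot"][2],s["width"],s["gripper_force"]))
print("units: x %.2f y %.2f z %.2f"%((c*D[0]+n*D[1])/25,(n*D[0]-c*D[1])/25,-D[2]/25))
E
python3 av.py 605.9 -143.3 80
```

```text
eef_pos: [604.6, -142.5, 104.5]
clock 10.5 tcp [ 603.  -144.9  105.4] yaw 0.138 w 28.6 gf 59
units: x 0.12 y -0.05 z 1.01
```

```bash
python3 -m crank '[[[0.08,-0.04,0.5,0],[0,0,0.5,0],[0,0,0,0],[0,0,0,0]]]'|grep eef; python3 av.py 605.9 -143.3 71
python3 - <<'E'
from h import *
d=cam("side"); print(ctrl.read_state()["eef_pos"])
k=d["img"][170:270,280:400,::-1]; cv2.imwrite("pics/g2.png",cv2.resize(k,(720,600),interpolation=cv2.INTER_CUBIC))
E
```

```text
eef_pos: [604.9, -142.6, 79.9]
clock 11.1 tcp [ 606.1 -143.    81.3] yaw 0.140 w 29.1 gf 59
units: x -0.01 y 0.01 z 0.41
[ 606.46783229 -142.9567894    81.76696018]
```

View pics/g2.png

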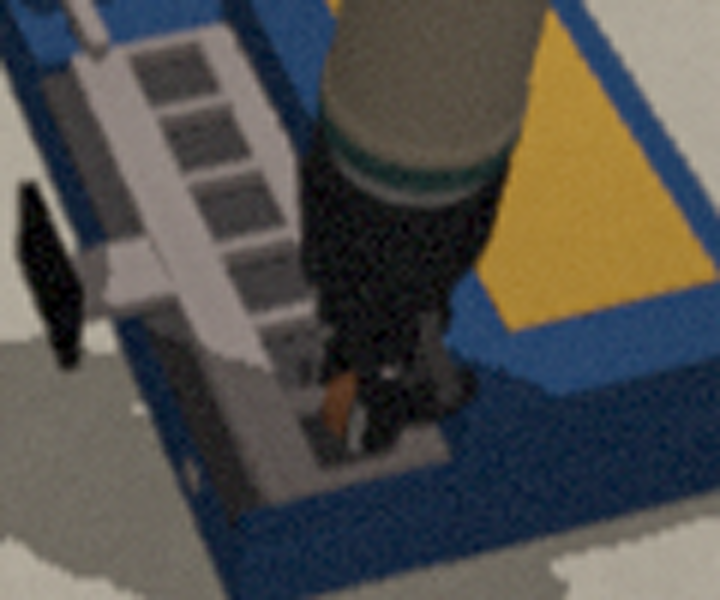

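The crop shows the token over pocket 1: orange at (340,405), pocket at (340,440). I'll lower it, feel for contact, then release.

```bash
python3 -m crank '[[[0,0,0.2,0],[0,0,0.14,0],[0,0,0.1,0],[0,0,0,0]]]'|grep -E 'eef|force'; python3 -m crank '[[[0,0,0,0],[0,0,0,0]]]'|grep -E 'eef|force'
```

```text
eef_pos: [606.2, -142.9, 71.4]
force: [-2.9, 1.7, 11.7]
gripper_force: 60.5
eef_pos: [606.3, -142.9, 71.7]
force: [-3.6, 1.7, 11.6]
gripper_force: 60.3
```

```bash
python3 -m crank '[[[-0.06,0,0,0],[0,0,0,0]]]'|grep -E 'eef|force';python3 -m crank '[[[-0.06,0,0,0],[0,0,0,0]]]'|grep -E 'eef|force'
```

```text
eef_pos: [606.0, -142.9, 71.9]
force: [-0.5, 1.8, 9.0]
gripper_force: 60.1
eef_pos: [605.7, -143.0, 72.0]
force: [1.5, 1.1, 7.9]
gripper_force: 59.9
```

```bash
python3 -m crank '[[[0,0,-0.04,0],[0,0,0,0],[0,0,0,0],[0,0,0,0],[0,0,0,0]]]' -0.1|grep -E 'eef|force|width'; python3 -m crank '[[[0,0,-0.3,0],[-0.5,0,-0.7,0],[-1,0.3,-1,0],[-1,0.5,-0.5,0],[-1,0.5,0,0],[-1,0.5,0,0],[0,0,0,0],[0,0,0,0]]]'|grep -E 'eef|force|width'
cat > look.py <<'E'
from h import *
import sys
np.set_printoptions(precision=1,suppress=True)
D={n:cam(n) for n in("top","side")}
for P,r,a in match(D["top"],D["side"]): print("token",P,"err",round(r,2),a)
for n in D: print(n,"at z6:",[(onz(D[n],c,6)[:2],a) for c,a,_ in tokens(D[n])])
if len(sys.argv)>1:
    f=sys.argv[1]
    o=[cv2.resize(D[n]["img"][y:y+h,x:x+w,::-1],(400,500),interpolation=cv2.INTER_CUBIC) for n,(x,y,w,h) in dict(top=(225,145,100,60),side=(275,160,80,100)).items()]
    o[0]=cv2.resize(o[0],(700,420)); cv2.imwrite(f,np.vstack([o[0],np.zeros((0,700,3),np.uint8)])) if len(sys.argv)>2 else cv2.imwrite(f,o[1])
E
python3 look.py pics/p1.png
```

```text
eef_pos: [602.8, -143.1, 71.0]
force: [-0.4, 0.3, -1.0]
width: 47.4
gripper_force: 0.0
eef_pos: [497.4, -205.1, 135.2]
force: [0.6, 0.2, -0.1]
width: 47.3
gripper_force: 0.0
token [ 553.9 -374.2    6.4] err 0.03 57
token [ 479.9 -281.3    7. ] err 0.2 52
token [ 453.7 -384.8    5.8] err 0.12 56
token [402.6 206.5   5.2] err 0.16 56
top at z6: [(array([ 629.6, -145. ]), np.int32(39)), (array([ 553.9, -374.3]), np.int32(57)), (array([ 479.5, -281.5]), np.int32(52)), (array([ 453.9, -384.7]), np.int32(56)), (array([402.9, 206.4]), np.int32(56))]
side at z6: [(array([-444.5, 1101.6]), np.int32(44)), (array([452.9, 619.9]), np.int32(37)), (array([503.5, 440.8]), np.int32(35)), (array([509.5, 361.8]), np.int32(34)), (array([402.2, 205.6]), np.int32(54)), (array([ 623.6, -100.4]), np.int32(106)), (array([ 859.9, -246.1]), np.int32(28)), (array([ 611.8, -266.1]), np.int32(101)), (array([ 480.3, -280.8]), np.int32(108)), (array([ 554. , -374.1]), np.int32(125)), (array([ 453.5, -384.9]), np.int32(132))]
```

View pics/p1.png

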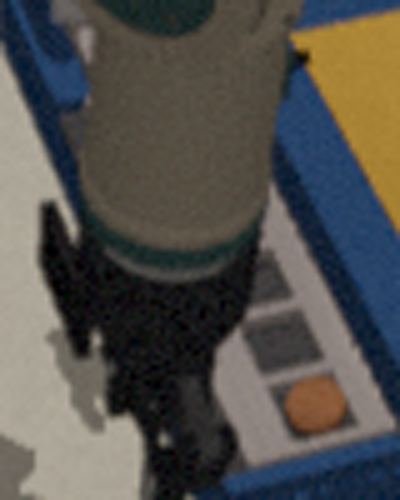

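Pocket 1 now holds the token, at crop (317,403). Next is the token at (480,-281).

```bash
python3 -m crank '[[[-0.4,0.9,0,0],[-0.4,1,0.5,0],[-0.3,1,1,0],[0,0,1,0],[0,0,1,0],[0,0,0.6,0],[0,0,0,0],[0,0,0,0]]]' -0.2|grep -E 'eef|width'
cat >> look.py <<'E'
for n in D:
    q=[]
    for c,a,_ in tokens(D[n]):
        P=onz(D[n],c,66)-[590.3,-34.4,0]; u=np.array([P[0]*.99+P[1]*.1415,-P[0]*.1415+P[1]*.99])
        if abs(u[0])<30 and abs(u[1])<140: q.append((u,a))
    print(n,"on slide (disp frame, z66):",q)
E
python3 look.py; python3 av.py 480.1 -281.0 3
```

```text
eef_pos: [481.3, -277.9, 30.8]
width: 51.2
token [ 453.5 -384.9    6.6] err 0.13 57
token [403.  206.6   4.9] err 0.01 56
top at z6: [(array([ 454., -385.]), np.int32(57)), (array([402.9, 206.4]), np.int32(56))]
side at z6: [(array([-692.1, 1509.4]), np.int32(31)), (array([ 58. , 542.2]), np.int32(45)), (array([402.9, 205.5]), np.int32(52)), (array([860.1, -78.2]), np.int32(21)), (array([ 623.7, -100.1]), np.int32(106)), (array([ 860. , -246.3]), np.int32(27)), (array([ 611.8, -266.1]), np.int32(101)), (array([ 474.4, -280.4]), np.int32(56)), (array([ 553.9, -373.9]), np.int32(129)), (array([ 453.4, -384.7]), np.int32(131))]
top on slide (disp frame, z66): []
side on slide (disp frame, z66): [(array([   0.8, -107.3]), np.int32(106))]
clock 14.1 tcp [ 481.8 -279.    32.7] yaw 0.141 w 51.7 gf 0
units: x -0.08 y 0.07 z 1.19
```

```bash
python3 -m crank '[[[-0.06,0.06,0.4,0],[0,0,0.4,0],[0,0,0.2,0],[0,0,0,0],[0,0,0,0]]]'|grep -E 'eef|force'; python3 av.py 480.1 -281.0 3
```

```text
eef_pos: [478.7, -280.2, 5.8]
force: [-0.3, -1.0, 0.3]
gripper_force: 0.0
clock 14.7 tcp [ 479.2 -280.5    6.5] yaw 0.140 w 51.1 gf 0
units: x 0.03 y 0.02 z 0.14
```

```bash
python3 -m crank '[[[0.03,0.02,0.13,0],[0,0,0,0]]]'|grep -E 'eef|force';python3 -m crank '[[[0,0,0,0],[0,0,0,0],[0,0,0,0],[0,0,0,0],[0,0,0,0],[0,0,0,0]]]' 1 |grep -E 'eef|force|width';  python3 -m crank '[[[0,0,-0.3,0],[0,0,-0.7,0],[0,0,-1,0],[0,0,-1,0],[0.3,-0.3,-1,0],[0.8,-0.9,0,0],[0.8,-0.9,0,0],[0.8,-0.9,0,0],[0.8,-0.9,0,0],[0.8,-0.9,0,0],[0.8,-0.9,0,0],[0.6,-0.8,0,0]]]'|grep -E 'eef|force|width'; python3 -m crank '[[[0,0,0,0],[0,0,0,0]]]'|grep -E 'eef|force'; python3 av.py 599.6 -99.7 80
```

```text
eef_pos: [480.3, -280.8, 3.1]
force: [-0.5, 0.9, 1.0]
gripper_force: 0.0
eef_pos: [480.1, -280.8, 3.7]
force: [-1.5, 1.1, 5.0]
width: 28.3
gripper_force: 59.0
eef_pos: [600.6, -98.1, 103.7]
force: [0.5, 0.4, -0.2]
width: 28.6
gripper_force: 59.2
eef_pos: [599.7, -98.3, 103.3]
force: [0.5, -1.4, -0.7]
gripper_force: 59.2
clock 16.8 tcp [ 598.5 -101.7  103.6] yaw 0.138 w 28.3 gf 59
units: x 0.06 y -0.07 z 0.94
```

```bash
python3 -m crank '[[[0.02,-0.02,0.5,0],[0,0,0.5,0],[0,0,0,0],[0,0,0,0]]]'|grep eef; python3 av.py 599.6 -99.7 73; python3 -m crank '[[[0,0,0,0]]]'|grep eef
```

```text
eef_pos: [598.1, -99.9, 76.9]
clock 17.3 tcp [ 599.2 -100.1   78.2] yaw 0.140 w 28.6 gf 59
units: x 0.02 y -0.01 z 0.21
eef_pos: [599.6, -99.9, 78.8]
```

```bash
python3 -m crank '[[[0.02,0,0.12,0],[0,0,0.1,0],[0,0,0,0]]]'|grep -E 'eef|force'; python3 -m crank '[[[0,0,0,0],[0,0,0,0],[0,0,0,0],[0,0,0,0],[0,0,0,0]]]' -0.1|grep -E 'eef|force|width'; python3 -m crank '[[[0,0,-0.3,0],[-0.5,0,-0.7,0],[-1,0.9,-1,0],[-1,1,-0.3,0],[-0.5,1,0,0],[0,1,0,0],[0,1,0,0],[0,0.8,0,0],[0,0,0,0],[0,0,0,0]]]' -0.2|grep -E 'eef|force|width'; python3 look.py; python3 av.py 453.6 -384.8 25
```

```text
eef_pos: [599.5, -99.4, 72.4]
force: [-0.1, 0.1, -0.3]
gripper_force: 59.2
eef_pos: [599.9, -99.7, 73.0]
force: [-0.1, -1.2, 0.9]
width: 47.3
gripper_force: 0.0
eef_pos: [545.7, -252.9, 130.4]
force: [-0.3, 1.1, -0.4]
width: 51.2
gripper_force: 0.0
token [ 554.4 -374.     6.6] err 0.07 58
token [ 453.7 -384.8    6. ] err 0.11 56
token [402.7 206.5   5.2] err 0.21 57
top at z6: [(array([ 554.3, -374.1]), np.int32(58)), (array([ 453.9, -384.7]), np.int32(56)), (array([403.1, 206.5]), np.int32(57))]
side at z6: [(array([-409.8, 1095.1]), np.int32(26)), (array([453.1, 620.1]), np.int32(36)), (array([200.1, 434.1]), np.int32(35)), (array([402.2, 205.6]), np.int32(54)), (array([ 859.8, -247.4]), np.int32(29)), (array([ 612.1, -266.2]), np.int32(97)), (array([ 554.6, -373.7]), np.int32(128)), (array([ 453.5, -384.8]), np.int32(132))]
top on slide (disp frame, z66): []
side on slide (disp frame, z66): []
clock 19.2 tcp [ 546.2 -249.8  129.9] yaw 0.142 w 51.5 gf 0
units: x -4.43 y 4.82 z 4.19
```

```bash
python3 -m crank '[[[-0.88,0.96,0,0],[-0.88,0.96,0.1,0],[-0.88,0.96,0.8,0],[-0.88,0.96,0.8,0],[-0.88,0.96,0.8,0],[0,0,0.8,0],[0,0,0.8,0],[0,0,0,0],[0,0,0,0]]]' |grep -E 'eef|width';  python3 av.py 453.6 -384.8 3;  python3 look.py | grep slide
```

```text
eef_pos: [452.9, -383.9, 26.7]
width: 51.4
clock 20.1 tcp [ 454.2 -385.    28.3] yaw 0.142 w 51.1 gf 0
units: x -0.02 y -0.01 z 1.01
top on slide (disp frame, z66): [(array([   0.3, -111.5]), np.int32(75)), (array([ -0.7, -66.4]), np.int32(74))]
side on slide (disp frame, z66): [(array([  9.7, -65.3]), np.int32(26)), (array([   7.4, -110.7]), np.int32(45))]
```

```bash
python3 -m crank '[[[0,0,0.4,0],[0,0,0.4,0],[0,0,0.14,0],[0,0,0,0],[0,0,0,0]]]'|grep -E 'eef|force'; python3 av.py 453.6 -384.8 3
```

```text
eef_pos: [452.5, -384.7, 3.1]
force: [-0.6, 0.5, -0.5]
gripper_force: 0.0
clock 20.8 tcp [ 452.9 -385.1    3.8] yaw 0.140 w 51.1 gf 0
units: x 0.03 y -0.01 z 0.03
```

```bash
python3 -m crank '[[[0.02,0,0.02,0],[0,0,0,0],[0,0,0,0],[0,0,0,0],[0,0,0,0],[0,0,0,0],[0,0,0,0]]]' 1 |grep -E 'eef|force|width';  python3 -m crank '[[[0,0,-0.3,0],[0,0,-0.7,0],[0,0,-1,0],[0.4,-0.7,-1,0],[0.6,-1,-1,0],[0.6,-1,0,0],[0.6,-1,0,0],[0.6,-1,0,0],[0.6,-1,0,0],[0.6,-1,0,0],[0.6,-1,0,0],[0.6,-1,0,0]]]'|grep -E 'eef|force|width'; python3 -m crank '[[[0.6,-1,0,0],[0.6,-1,0,0],[0.6,-1,0,0],[0.4,-0.5,0,0],[0,0,0,0],[0,0,0,0]]]'|grep -E 'eef|force'; python3 av.py 593.4 -56.2 80; python3 look.py |tail -3
```

```text
eef_pos: [453.8, -385.1, 3.9]
force: [-0.4, 1.6, 5.7]
width: 28.8
gripper_force: 58.9
eef_pos: [552.9, -150.4, 104.2]
force: [0.5, -0.5, -0.3]
width: 28.6
gripper_force: 59.2
eef_pos: [594.8, -56.7, 104.1]
force: [-0.1, -0.3, 0.1]
gripper_force: 59.2
clock 23.1 tcp [594.1 -59.2 104.3] yaw 0.137 w 28.5 gf 59
units: x -0.01 y -0.12 z 0.97
side at z6: [(array([453. , 619.2]), np.int32(35)), (array([520.4, 342.8]), np.int32(39)), (array([402.4, 205.9]), np.int32(53)), (array([613.5,  22.7]), np.int32(26)), (array([616.2, -57.4]), np.int32(83)), (array([ 622.8, -104.8]), np.int32(80)), (array([ 860.5, -246.9]), np.int32(26)), (array([ 611.9, -266.2]), np.int32(99)), (array([ 554.1, -374.1]), np.int32(125))]
top on slide (disp frame, z66): [(array([  -0.4, -113.5]), np.int32(55)), (array([ -2. , -67.2]), np.int32(29))]
side on slide (disp frame, z66): [(array([7.6, 7.9]), np.int32(26)), (array([ -0.5, -66.7]), np.int32(83)), (array([  -0.7, -111.5]), np.int32(80))]
```

```bash
python3 -m crank '[[[-0.01,-0.05,0.5,0],[0,0,0.5,0],[0,0,0,0],[0,0,0,0]]]'|grep eef; python3 av.py 593.4 -56.2 73; python3 -m crank '[[[0,0,0,0]]]'|grep eef
```

```text
eef_pos: [592.9, -56.1, 77.5]
clock 23.8 tcp [594.1 -56.4  78.8] yaw 0.140 w 28.3 gf 59
units: x -0.02 y -0.01 z 0.23
eef_pos: [594.4, -56.3, 79.4]
```

```bash
python3 -m crank '[[[-0.02,0,0.12,0],[0,0,0.1,0],[0,0,0,0]]]'|grep -E 'eef|force'; python3 -m crank '[[[0,0,0,0],[0,0,0,0],[0,0,0,0],[0,0,0,0],[0,0,0,0]]]' -0.1|grep -E 'eef|force|width'; python3 -m crank '[[[0,0,-0.3,0],[-0.3,0,-1,0],[-0.5,0.9,-1,0],[-0.4,1,0,0],[-0.4,1,0,0],[-0.4,1,0,0],[-0.4,1,0,0],[-0.4,1,0,0],[-0.3,1,0,0],[-0.2,1,0,0],[0,1,0.5,0],[0,1,0.8,0]]]' -0.2|grep -E 'eef|force|width'; python3 -m crank '[[[0,1,0.8,0],[0,1,0.8,0],[-0.06,0.47,0.8,0],[0,0,0.4,0],[0,0,0,0],[0,0,0,0]]]' |grep -E 'eef|force|width'; python3 look.py; python3 av.py 554.1 -374.1 3
```

```text
eef_pos: [593.2, -56.1, 73.0]
force: [0.5, -0.3, 0.3]
gripper_force: 59.2
eef_pos: [593.7, -56.3, 73.6]
force: [-0.6, -0.2, -0.1]
width: 47.2
gripper_force: 0.0
eef_pos: [547.9, -315.6, 99.9]
force: [1.1, -0.1, 0.9]
width: 51.2
gripper_force: 0.0
eef_pos: [553.3, -372.5, 27.1]
force: [-0.3, -0.6, 0.3]
width: 51.6
gripper_force: 0.0
token [402.8 206.6   4.9] err 0.11 56
top at z6: [(array([ 615.2, -102.9]), np.int32(75)), (array([608.2, -57.5]), np.int32(78)), (array([402.9, 206.4]), np.int32(56))]
side at z6: [(array([-426.6, 1109.1]), np.int32(51)), (array([460.7, 709.7]), np.int32(52)), (array([452.9, 619.9]), np.int32(37)), (array([509.8, 440.6]), np.int32(41)), (array([519.5, 340.3]), np.int32(38)), (array([402.4, 205.4]), np.int32(53)), (array([ 859.8, -245.7]), np.int32(30)), (array([ 550.3, -372.8]), np.int32(88))]
top on slide (disp frame, z66): [(array([ -0.5, -66.5]), np.int32(75)), (array([ -0.9, -22.3]), np.int32(78))]
side on slide (disp frame, z66): []
clock 26.3 tcp [ 554.5 -373.3   28.6] yaw 0.141 w 51.1 gf 0
units: x -0.02 y 0.03 z 1.02
```

```bash
python3 -m crank '[[[-0.01,0.03,0.4,0],[0,0,0.4,0],[0,0,0.18,0],[0,0,0,0],[0,0,0,0]]]'|grep -E 'eef|force'; python3 av.py 554.1 -374.1 3
```

```text
eef_pos: [552.4, -374.3, 1.7]
force: [-0.0, -0.8, -0.4]
gripper_force: 0.0
clock 26.9 tcp [ 553.  -374.8    2.7] yaw 0.140 w 51.1 gf 0
units: x 0.05 y -0.02 z -0.01
```

```bash
python3 -m crank '[[[0.03,0,-0.02,0],[0,0,0,0],[0,0,0,0],[0,0,0,0],[0,0,0,0],[0,0,0,0],[0,0,0,0]]]' 1 |grep -E 'eef|force|width';  python3 -m crank '[[[0,0,-0.3,0],[0,0,-0.7,0],[0,0,-1,0],[0,-0.6,-1,0],[0.2,-1,-1,0],[0.2,-1,0,0],[0.2,-1,0,0],[0.2,-1,0,0],[0.2,-1,0,0],[0.2,-1,0,0],[0.2,-1,0,0],[0.2,-1,0,0]]]'|grep -E 'eef|force|width'; python3 -m crank '[[[0.3,-1,0,0],[0.3,-1,0,0],[0.3,-1,0,0],[0.3,-1,0,0],[0.3,-1,0,0],[0.26,-0.53,0,0],[0,0,0,0],[0,0,0,0]]]'|grep -E 'eef|force'; python3 av.py 587.2 -12.6 80; python3 look.py |tail -2
```

```text
eef_pos: [554.2, -374.8, 4.0]
force: [-0.6, 0.6, 5.5]
width: 28.5
gripper_force: 58.9
eef_pos: [563.9, -155.3, 104.5]
force: [0.8, -0.8, 0.1]
width: 28.8
gripper_force: 59.2
eef_pos: [588.5, -13.5, 104.9]
force: [-0.4, -0.6, -0.6]
gripper_force: 59.2
clock 29.4 tcp [588.1 -15.7 105. ] yaw 0.137 w 28.5 gf 59
units: x -0.02 y -0.13 z 1.00
top on slide (disp frame, z66): [(array([   0.3, -111.5]), np.int32(75)), (array([ -2.8, -68.4]), np.int32(42)), (array([ -0.7, -25. ]), np.int32(24))]
side on slide (disp frame, z66): [(array([ 7.7, 54.7]), np.int32(26)), (array([ -1.7, -23.4]), np.int32(70)), (array([ -1.4, -66.6]), np.int32(79)), (array([   0.3, -110.6]), np.int32(94))]
```

```bash
python3 -m crank '[[[-0.01,-0.06,0.5,0],[0,0,0.5,0],[0,0,0,0],[0,0,0,0]]]'|grep eef; python3 av.py 587.2 -12.6 73; python3 -m crank '[[[0,0,0,0]]]'|grep eef
```

```text
eef_pos: [586.4, -11.9, 78.3]
clock 30.0 tcp [587.6 -12.1  79.6] yaw 0.140 w 28.3 gf 59
units: x -0.02 y 0.02 z 0.26
eef_pos: [587.9, -12.0, 80.1]
```

```bash
python3 -m crank '[[[-0.02,0.01,0.14,0],[0,0,0.1,0],[0,0,0,0]]]'|grep -E 'eef|force'; python3 -m crank '[[[0,0,0,0],[0,0,0,0],[0,0,0,0],[0,0,0,0],[0,0,0,0]]]' -0.1|grep -E 'eef|force|width'; python3 -m crank '[[[0,0,-0.3,0],[-0.3,0,-1,0],[-0.5,0.9,-1,0],[0,1,0,0],[0,1,0,0],[0,1,0,0],[0,1,0,0],[0,1,0,0],[0,1,0,0],[0.2,1,0,0],[0.14,1,0,0],[0,1,0.4,0]]]' -0.2|grep -E 'eef|force|width'; python3 -m crank '[[[0,0.27,0.7,0],[0,0,0.8,0],[0,0,0.8,0],[0,0,0.6,0],[0,0,0.6,0],[0,0,0,0],[0,0,0,0]]]' |grep -E 'eef|force|width'; python3 look.py; python3 av.py 611.8 -266.2 3
```

```text
eef_pos: [586.7, -12.1, 73.3]
force: [-0.3, -0.2, 0.2]
gripper_force: 59.2
eef_pos: [587.2, -12.2, 73.9]
force: [-0.3, 0.8, 0.3]
width: 47.2
gripper_force: 0.0
eef_pos: [612.8, -261.0, 122.2]
force: [0.8, -0.4, -0.5]
width: 51.4
gripper_force: 0.0
eef_pos: [610.6, -264.8, 31.7]
force: [-0.1, 0.1, 0.3]
width: 51.2
gripper_force: 0.0
token [402.5 206.5   5.2] err 0.21 56
top at z6: [(array([402.9, 206.4]), np.int32(56))]
side at z6: [(array([-439.6, 1082.3]), np.int32(41)), (array([452.6, 618.7]), np.int32(37)), (array([614.9, 368.7]), np.int32(34)), (array([402. , 205.6]), np.int32(53)), (array([602.7,  36.7]), np.int32(75)), (array([608.3, -10.4]), np.int32(83)), (array([615.9, -56.5]), np.int32(93)), (array([ 623.7, -103.7]), np.int32(94)), (array([ 859.9, -246.5]), np.int32(29)), (array([ 609.5, -264.3]), np.int32(70))]
top on slide (disp frame, z66): []
side on slide (disp frame, z66): [(array([-0.6, 22.3]), np.int32(75)), (array([ -1.7, -22.1]), np.int32(83)), (array([ -0.7, -65.9]), np.int32(93)), (array([   0.3, -110.6]), np.int32(94))]
clock 32.6 tcp [ 611.8 -265.7   33.6] yaw 0.140 w 51.2 gf 0
units: x -0.00 y 0.02 z 1.22
```

```bash
python3 -m crank '[[[0,0.01,0.5,0],[0,0,0.5,0],[0,0,0.18,0],[0,0,0,0],[0,0,0,0]]]'|grep -E 'eef|force'; python3 av.py 611.8 -266.2 3
```

```text
eef_pos: [610.2, -265.3, 1.8]
force: [0.9, -0.3, 0.5]
gripper_force: 0.0
clock 33.2 tcp [ 610.9 -265.7    2.9] yaw 0.140 w 50.9 gf 0
units: x 0.03 y 0.03 z -0.00
```

```bash
python3 -m crank '[[[0.02,0.01,-0.02,0],[0,0,0,0],[0,0,0,0],[0,0,0,0],[0,0,0,0],[0,0,0,0],[0,0,0,0]]]' 1 |grep -E 'eef|force|width';  python3 -m crank '[[[0,0,-0.3,0],[0,0,-0.7,0],[0,0,-1,0],[0,0,-1,0],[0,-0.9,-1,0],[0,-1,0,0],[0,-1,0,0],[0,-1,0,0],[0,-1,0,0],[0,-1,0,0],[0,-1,0,0],[0,-1,0,0]]]'|grep -E 'eef|force|width'; python3 -m crank '[[[0,-1,0,0],[0.1,-1,0,0],[0.1,-1,0,0],[0.2,-1,0,0],[0.06,0,0,0],[0,0,0,0],[0,0,0,0]]]'|grep -E 'eef|force'; python3 av.py 581 30.9 80; python3 look.py |tail -2
```

```text
eef_pos: [611.9, -265.9, 4.3]
force: [-1.8, -0.2, 5.9]
width: 28.3
gripper_force: 58.9
eef_pos: [584.1, -69.4, 104.9]
force: [0.4, 0.7, -0.5]
width: 28.3
gripper_force: 59.2
eef_pos: [582.0, 29.2, 105.3]
force: [0.5, -0.1, -0.6]
gripper_force: 59.2
clock 35.6 tcp [581.8  28.3 105.3] yaw 0.138 w 28.2 gf 59
units: x -0.02 y -0.11 z 1.01
top on slide (disp frame, z66): [(array([   0.3, -111.5]), np.int32(75)), (array([ -0.5, -66.5]), np.int32(75)), (array([ -1.1, -25.8]), np.int32(46)), (array([-2.5, 20.1]), np.int32(30))]
side on slide (disp frame, z66): [(array([-1.2, 22.1]), np.int32(67)), (array([ -1.6, -23.3]), np.int32(71)), (array([ -0.4, -65.7]), np.int32(94)), (array([   0.3, -110.6]), np.int32(94))]
```

```bash
python3 -m crank '[[[-0.01,-0.07,0.5,0],[0,0,0.5,0],[0,0,0,0],[0,0,0,0]]]'|grep eef; python3 av.py 581 30.9 73; python3 -m crank '[[[0,0,0,0]]]'|grep eef
```

```text
eef_pos: [580.0, 31.8, 78.6]
clock 36.2 tcp [581.2  31.7  79.9] yaw 0.140 w 28.0 gf 59
units: x -0.01 y 0.03 z 0.27
eef_pos: [581.5, 31.8, 80.4]
```

```bash
python3 -m crank '[[[-0.01,0.02,0.15,0],[0,0,0.1,0],[0,0,0,0]]]'|grep -E 'eef|force'; python3 -m crank '[[[0,0,0,0],[0,0,0,0],[0,0,0,0],[0,0,0,0],[0,0,0,0]]]' -0.1|grep -E 'eef|force|width'; python3 -m crank '[[[0,0,-0.3,0],[-0.3,0,-1,0],[-0.8,0,-1,0],[-1,-0.6,-0.7,0],[-1,-1,0,0],[-1,-1,0,0],[-1,-1,0,0],[-0.9,-1,0,0],[-0.05,-1,0,0],[0,-1,0.8,0],[0,-1,0.8,0],[0,-0.38,0.8,0]]]' -0.2|grep -E 'eef|force|width'; python3 -m crank '[[[0,0,0.8,0],[0,0,0.8,0],[0,0,0.5,0],[0,0,0,0],[0,0,0,0]]]' |grep -E 'eef|force|width'; python3 look.py; python3 av.py 402.8 206.5 3
```

```text
eef_pos: [580.6, 31.4, 73.3]
force: [-0.5, 0.1, -0.3]
gripper_force: 59.2
eef_pos: [581.0, 31.4, 73.9]
force: [0.3, 0.1, -0.1]
width: 46.9
gripper_force: 0.0
eef_pos: [403.1, 212.1, 91.0]
force: [0.0, -0.2, 1.5]
width: 51.3
gripper_force: 0.0
eef_pos: [403.2, 207.7, 38.6]
force: [0.5, 0.7, 0.7]
width: 51.4
gripper_force: 0.0
token [ 620.8 -103.2    3.7] err 1.93 75
token [612.4 -57.6   6.9] err 1.71 78
token [605.2 -12.1   7.8] err 1.29 80
token [598.7  33.4   9.4] err 1.45 79
top at z6: [(array([ 622.5, -149.1]), np.int32(75)), (array([ 615.2, -102.9]), np.int32(75)), (array([608.2, -57.5]), np.int32(78)), (array([602.4, -12. ]), np.int32(80)), (array([596. ,  33.5]), np.int32(79)), (array([ 54., 537.]), np.int32(30))]
side at z6: [(array([154.6, 450.6]), np.int32(41)), (array([540.3, 365.8]), np.int32(31)), (array([174.5, 410.1]), np.int32(25)), (array([213.2, 401. ]), np.int32(26)), (array([513.9, 340.6]), np.int32(38)), (array([401.9, 201.6]), np.int32(34)), (array([595.5,  83. ]), np.int32(71)), (array([602.6,  36.8]), np.int32(78)), (array([608.3, -10.2]), np.int32(83)), (array([615.9, -56.5]), np.int32(92)), (array([ 623.7, -104.2]), np.int32(95)), (array([ 860.4, -246.8]), np.int32(24))]
top on slide (disp frame, z66): [(array([   0.3, -111.5]), np.int32(75)), (array([ -0.5, -66.5]), np.int32(75)), (array([ -0.9, -22.3]), np.int32(78)), (array([-0.2, 21.8]), np.int32(80)), (array([-0.2, 66.1]), np.int32(79))]
side on slide (disp frame, z66): [(array([-1.1, 66.2]), np.int32(71)), (array([-0.6, 22.4]), np.int32(78)), (array([ -1.6, -21.9]), np.int32(83)), (array([ -0.7, -65.8]), np.int32(92)), (array([   0.3, -111. ]), np.int32(95))]
clock 38.7 tcp [403.7 208.2  39.4] yaw 0.140 w 51.2 gf 0
units: x -0.05 y 0.06 z 1.46
```

```bash
python3 -m crank '[[[-0.04,0.05,0.5,0],[0,0,0.5,0],[0,0,0.4,0],[0,0,0,0],[0,0,0,0]]]'|grep -E 'eef|force'; python3 av.py 402.8 206.5 3
```

```text
eef_pos: [401.9, 206.7, 3.6]
force: [-0.6, 0.5, 0.3]
gripper_force: 0.0
clock 39.3 tcp [402.4 206.9   4. ] yaw 0.140 w 51.4 gf 0
units: x 0.01 y 0.02 z 0.04
```

```bash
python3 -m crank '[[[0.01,0.01,0.03,0],[0,0,0,0],[0,0,0,0],[0,0,0,0],[0,0,0,0],[0,0,0,0],[0,0,0,0]]]' 1 |grep -E 'eef|force|width';  python3 -m crank '[[[0,0,-0.3,0],[0,0,-0.7,0],[0,0.2,-1,0],[0,1,-1,0],[0,1,-1,0],[0.3,1,0,0],[0.8,1,0,0],[1,1,0,0],[1,1,0,0],[1,0,0,0],[1,0,0,0],[0.9,0,0,0]]]'|grep -E 'eef|force|width'; python3 -m crank '[[[0.06,0,0,0],[0,0,0,0],[0,0,0,0]]]'|grep -E 'eef|force'; python3 av.py 574.7 74.5 80; python3 look.py |tail -2
```

```text
eef_pos: [402.7, 206.7, 3.5]
force: [-0.4, 0.0, 8.2]
width: 28.8
gripper_force: 58.6
eef_pos: [574.6, 72.9, 101.1]
force: [-0.1, -0.2, -0.2]
width: 28.4
gripper_force: 59.3
eef_pos: [573.4, 73.6, 100.5]
force: [-0.6, -0.4, 0.3]
gripper_force: 59.3
clock 41.4 tcp [573.4  73.6 100.8] yaw 0.140 w 28.6 gf 59
units: x 0.06 y -0.03 z 0.83
top on slide (disp frame, z66): [(array([   0.3, -111.5]), np.int32(75)), (array([ -0.5, -66.5]), np.int32(75)), (array([ -0.9, -22.3]), np.int32(78)), (array([-1.5, 18.4]), np.int32(50)), (array([ 0.8, 65.8]), np.int32(26))]
side on slide (disp frame, z66): [(array([ 0.1, 65.8]), np.int32(58)), (array([-1.8, 21.5]), np.int32(66)), (array([ -1.6, -21.9]), np.int32(84)), (array([ -0.6, -65.4]), np.int32(89)), (array([   0.1, -110.7]), np.int32(96))]
```

```bash
python3 -m crank '[[[0.05,-0.03,0.45,0],[0,0,0.4,0],[0,0,0,0],[0,0,0,0]]]'|grep eef; python3 av.py 574.7 74.5 73; python3 -m crank '[[[0,0,0,0]]]'|grep eef
```

```text
eef_pos: [574.7, 74.7, 78.4]
clock 42.0 tcp [575.6  74.5  79.4] yaw 0.140 w 28.2 gf 59
units: x -0.04 y -0.00 z 0.26
eef_pos: [575.9, 74.6, 79.9]
```

```bash
python3 -m crank '[[[-0.03,0,0.15,0],[0,0,0.1,0],[0,0,0,0]]]'|grep -E 'eef|force'; python3 -m crank '[[[0,0,0,0],[0,0,0,0],[0,0,0,0],[0,0,0,0],[0,0,0,0]]]' -0.1|grep -E 'eef|force|width'; python3 -m crank '[[[0,0,-0.3,0],[-0.3,0,-1,0],[-0.8,0.4,-1,0],[-1,1,-0.7,0],[-1,1,0,0],[-1,1,0,0],[-1,1,0,0],[-0.7,0,0,0],[0,0,0,0],[0,0,0,0]]]' 1|grep -E 'eef|force|width'; python3 look.py pics/all.png; python3 av.py 446.7 -54.9 75
```

```text
eef_pos: [574.4, 74.8, 72.8]
force: [-1.5, 0.1, -0.5]
gripper_force: 59.3
eef_pos: [574.9, 74.6, 73.4]
force: [-1.0, 0.6, 0.1]
width: 47.2
gripper_force: 0.0
eef_pos: [447.0, -55.1, 149.2]
force: [0.5, 0.7, 0.9]
width: 0.1
gripper_force: 0.0
token [ 621.3 -106.5    9.4] err 0.69 42
token [598.5  33.3   9.5] err 1.45 80
token [591.7  78.4  10.5] err 1.15 81
top at z6: [(array([ 622.5, -149.1]), np.int32(75)), (array([ 620.4, -106.6]), np.int32(42)), (array([595.8,  33.4]), np.int32(80)), (array([590. ,  78.7]), np.int32(81)), (array([ 54.1, 542.4]), np.int32(55))]
side at z6: [(array([612.1, 361.7]), np.int32(24)), (array([589. , 130.1]), np.int32(69)), (array([595.4,  82.8]), np.int32(72)), (array([602.5,  36.7]), np.int32(77)), (array([608.7, -10.1]), np.int32(84)), (array([616. , -56.8]), np.int32(93)), (array([ 623.6, -104.1]), np.int32(94)), (array([ 860.5, -246.9]), np.int32(24))]
top on slide (disp frame, z66): [(array([   0.3, -111.5]), np.int32(75)), (array([  4.1, -70.7]), np.int32(42)), (array([-0.4, 66. ]), np.int32(80)), (array([  0.3, 109.9]), np.int32(81))]
side on slide (disp frame, z66): [(array([ -0.9, 110.7]), np.int32(69)), (array([-1.3, 66. ]), np.int32(72)), (array([-0.8, 22.3]), np.int32(77)), (array([ -1.2, -21.8]), np.int32(84)), (array([ -0.7, -66.1]), np.int32(93)), (array([   0.1, -110.9]), np.int32(94))]
clock 43.9 tcp [448.3 -54.2 148.6] yaw 0.142 w 0.2 gf 0
units: x -0.07 y 0.02 z 2.94
```

View pics/all.png

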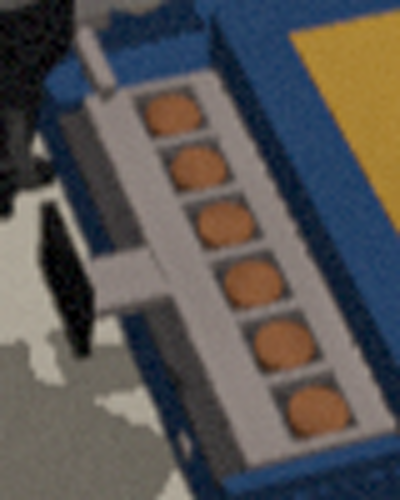

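All six tokens lie flat in their pockets, in a column from crop (172,113) to (318,410). Now the push.

```bash
python3 -m crank '[[[0,0.02,0.9,0],[0,0,1,0],[0,0,1,0],[0,0,0,0],[0.3,0,0,0],[0.3,0,0,0],[0.2,0,0,0],[0,0,0,0]]]'|grep -E 'eef|force'; python3 -m crank '[[[0.16,0,0,0],[0.16,0,0,0],[0.16,0,0,0],[0.16,0,0,0],[0.16,0,0,0],[0.16,0,0,0],[0.16,0,0,0],[0.16,0,0,0]]]'|grep -E 'eef|force'; python3 go.py 545.6 -40.7 75
```

```text
eef_pos: [469.6, -52.1, 77.1]
force: [0.5, -0.5, -0.3]
gripper_force: 0.0
eef_pos: [494.9, -47.9, 75.7]
force: [-9.6, -1.6, 7.9]
gripper_force: 4.4
clock 45.2 tcp [494.9 -47.9  75.7] rot [-3.133  0.012  0.139] w -0.1 gf 4 F [-9.6 -1.6  7.9]
units: x 2.05 y 0.00 z 0.03 turn -0.03
```

```bash
python3 -m crank '[[[0.16,0,0,0],[0.16,0,0,0],[0.16,0,0,0],[0.16,0,0,0],[0.16,0,0,0],[0.16,0,0,0]]]'|grep -E 'eef|force'; python3 -m crank '[[[0.16,0,0,0],[0.16,0,0,0],[0.16,0,0,0],[0.16,0,0,0],[0.16,0,0,0],[0.16,0,0,0]]]'|grep -E 'eef|force'; python3 go.py 545.6 -40.7 75
python3 - <<'E'
from h import *
d=cam("side"); k=d["img"][150:260,255:395,::-1]; cv2.imwrite("pics/push.png",cv2.resize(k,(700,550),interpolation=cv2.INTER_CUBIC))
E
```

```text
eef_pos: [517.5, -44.6, 75.5]
force: [-12.2, -1.9, 10.0]
gripper_force: 5.6
eef_pos: [540.3, -41.4, 75.3]
force: [-12.9, -1.0, 10.5]
gripper_force: 6.4
clock 46.2 tcp [540.3 -41.4  75.3] rot [-3.132  0.016  0.139] w 0.2 gf 6 F [-12.9  -1.   10.5]
units: x 0.21 y 0.00 z 0.01 turn -0.04
```

View pics/push.png

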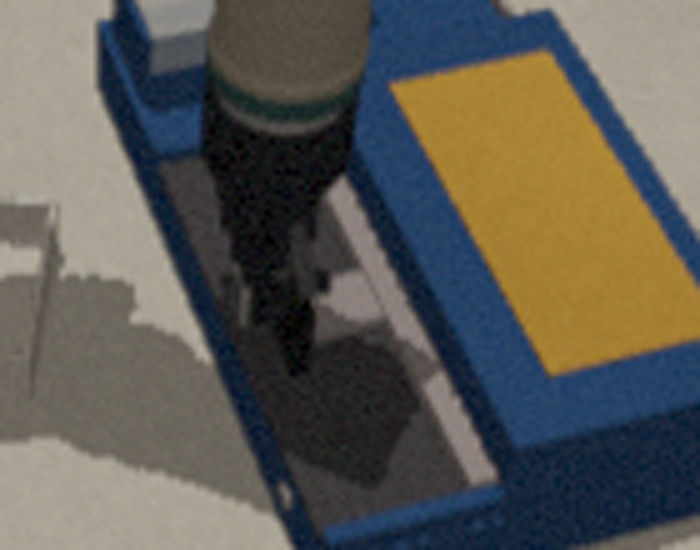

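The slide is nearly fully in, with the row gone under the hood. I'll push to the stop.

```bash
python3 -m crank '[[[0.16,0,0,0],[0.16,0,0,0],[0.12,0,0,0],[0.1,0,0,0]]]'|grep -E 'eef|force'; python3 -m crank '[[[0.1,0,0,0],[0.1,0,0,0],[0,0,0,0],[0,0,0,0],[0,0,0,0]]]'|grep -E 'eef|force'; python3 go.py 545.6 -40.7 75
```

```text
eef_pos: [542.9, -40.9, 75.0]
force: [-39.9, -5.4, 35.9]
gripper_force: 20.6
eef_pos: [542.7, -40.8, 75.0]
force: [-45.8, -5.3, 39.7]
gripper_force: 23.7
clock 47.0 tcp [542.7 -40.8  75. ] rot [-3.125  0.043  0.136] w -0.3 gf 24 F [-45.8  -5.3  39.7]
units: x 0.12 y 0.01 z -0.00 turn -0.08
```

```bash
python3 -m crank '[[[-0.2,0,0,0],[-0.4,0,0,0],[-0.6,0,0,0],[-0.7,0,0,0],[-0.7,0,0,0],[-0.7,0,0,0],[-0.7,0,0,0],[-0.5,0,0,0],[0,0,-1,0],[0,0,-1,0],[0,0,-1,0],[0,0,0,0]]]' -1|grep -E 'eef|force'; python3 -m crank '[[[0,1,0,0],[0,1,0,0],[0,1,0,0],[0,1,0,0],[0,1,0,0],[0,0,0,0]]]'|grep -E 'eef|force|width'; python3 look.py | grep slide
python3 - <<'E'
from h import *
o=[]
D={}
for n,(x,y) in dict(top=(125,90),side=(255,110)).items():
    d=D[n]=cam(n); o.append(cv2.resize(d["img"][y:y+130,x:x+120,::-1],(400,433),interpolation=cv2.INTER_CUBIC))
    for t in("bird","bird_center","gift_box","delivery"): print(n,t,[(np.round(x["position"][::-1],1).tolist(),round(x["confidence"],2)) for x in ctrl.place_of(n,t)][:4])
cv2.imwrite("pics/b.png",np.hstack(o))
E
```

```text
eef_pos: [456.0, -55.4, 154.6]
force: [0.5, -0.2, 0.8]
gripper_force: 0.0
eef_pos: [471.6, -184.6, 150.8]
force: [0.3, -0.6, -0.1]
width: 85.3
gripper_force: 0.0
top on slide (disp frame, z66): []
side on slide (disp frame, z66): []
top bird [([203.2, 156.9], 0.59)]
top bird_center [([201.6, 153.9], 0.69)]
top gift_box [([150.2, 182.9], 0.86), ([141.2, 294.2], 0.58)]
top delivery [([204.4, 154.7], 0.69), ([265.5, 173.6], 0.48)]
side bird [([320.5, 157.1], 0.44)]
side bird_center [([319.4, 152.1], 0.5)]
side gift_box [([186.0, 139.0], 0.89)]
side delivery [([323.3, 159.0], 0.59), ([227.8, 155.9], 0.22)]
```

View pics/b.png

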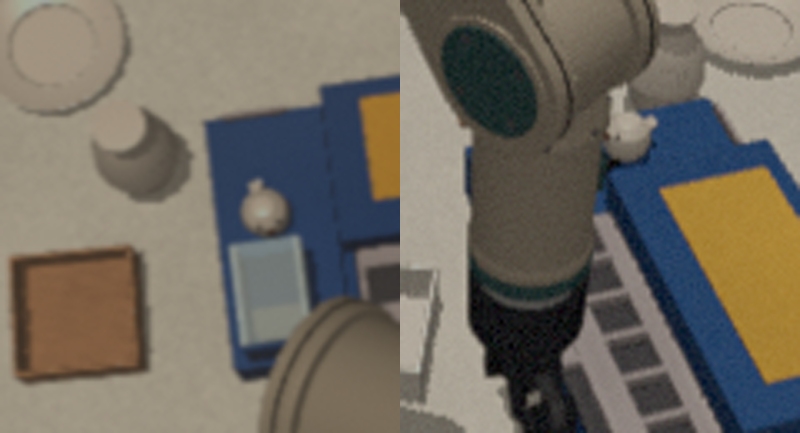

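The slide is back out with empty pockets. The bird stands at top (205,153), just past the tunnel end. The small brown box is at top (148,184), and no bystander has moved.

```bash
cat > bb.py <<'E'
from h import *
np.set_printoptions(precision=1,suppress=True)
D={n:cam(n) for n in("top","side")}; B={}
for n in D:
    for x in ctrl.trace(n,"bird")[:2]:
        m=x["mask"]; r,c=np.nonzero(m); print(n,"bird mask",len(r),(c.mean().round(1),r.mean().round(1)),round(x["confidence"],2)); B.setdefault(n,(c.mean(),r.mean()))
    for x in ctrl.trace(n,"gift_box")[:3]:
        m=x["mask"].astype(np.uint8); q=cv2.minAreaRect(np.argwhere(m)[:,::-1].astype(np.float32)); print(n,"box",np.round(q[0],1),np.round(q[1],1),q[2],round(x["confidence"],2),"rim centre",onz(D[n],q[0],35))
def u(P): P=P-np.array([590.3,-34.4,0]); return np.array([P[0]*.99+P[1]*.1415,-P[0]*.1415+P[1]*.99,P[2]])
if len(B)==2:
    P,e=tri([D["top"],D["side"]],[B["top"],B["side"]]); print("bird",P,e,"disp",u(P))
if "top" in B: P=onz(D["top"],B["top"],84); print("bird top z84",P,u(P))
if "side" in B: P=onz(D["side"],B["side"],84); print("bird side z84",P,u(P))
E
python3 bb.py; python3 -c "
from h import *
d=cam('top')
for n,p,z in(('vase',(165,140),60),('cat',(169,248),0)): print(n,onz(d,p,z))"; python3 go.py 590 200 150
```

```text
top bird mask 168 (np.float64(203.7), np.float64(153.0)) 0.7
top box [137.5 294. ] [53.2 54.9] 36.32682418823242 0.76 rim centre [205.3 392.1  35. ]
top box [147.7 184. ] [39.1 40.6] 84.80557250976562 0.66 rim centre [552.6 374.9  35. ]
side bird mask 171 (np.float64(323.4), np.float64(150.5)) 0.49
side box [183.1 135.3] [58.5 45.8] 21.370620727539062 0.94 rim centre [206.  380.8  35. ]
side box [242.3 208.1] [45.1 39.9] 5.710593223571777 0.88 rim centre [371.9  32.6  35. ]
side box [350.5 201.2] [123.4 106.2] 75.0685806274414 0.75 rim centre [686.7  11.9  35. ]
bird [642.4 191.1  78. ] 0.17562188759245975 disp [ 83.5 215.9  78. ]
bird top z84 [640.2 190.2  84. ] [ 81.2 215.3  84. ]
bird side z84 [640.8 184.8  84. ] [ 81.  209.8  84. ]
vase [691.53090604 318.99339453  60.        ]
cat [350.28143299 307.05834129   0.        ]
clock 49.5 tcp [ 470.6 -178.4  150.3] rot [-3.136  0.006  0.14 ] w 85.5 gf 0 F [0.  0.7 0.4]
units: x 6.87 y -14.31 z 0.01 turn -0.02
```

```bash
python3 -m crank '[[[0.6,-0.97,-0.3,0],[0.6,-0.97,-0.3,0],[0.6,-0.97,0,0],[0.6,-0.97,0,0],[0.6,-0.97,0,0],[0.6,-0.97,0,0],[0.6,-0.97,0,0],[0.6,-0.97,0,0],[0.6,-0.97,0,0],[0.7,-0.97,0,0],[0.7,-0.97,0,0],[0.7,-0.97,0,0]]]' -0.5|grep -E 'eef'; python3 -m crank '[[[0.7,-0.97,0,0],[0.6,-0.97,0,0],[0,0,0,0],[0,0,1,0],[0,0,0.6,0],[0,0,0,0],[0,0,0,0]]]'|grep -E 'eef|width|force';  python3 av.py 641 190.5 66; python3 bb.py|grep bird
```

```text
eef_pos: [616.1, 137.5, 165.8]
eef_pos: [640.2, 188.4, 125.3]
force: [0.1, -0.3, 0.5]
width: 64.2
gripper_force: 0.0
clock 51.2 tcp [641.6 188.4 127. ] yaw 0.140 w 63.9 gf 0
units: x -0.01 y -0.09 z 2.44
top bird mask 143 (np.float64(203.9), np.float64(153.5)) 0.57
side bird mask 153 (np.float64(322.3), np.float64(151.0)) 0.69
bird [639.7 190.3  77.6] 0.3608721261568436 disp [ 80.7 215.5  77.6]
bird top z84 [638.7 189.4  84. ] [ 79.6 214.7  84. ]
bird side z84 [636.8 183.4  84. ] [ 76.8 209.   84. ]
```

```bash
python3 -m crank '[[[0,-0.09,0.6,0],[0,0,0.6,0],[0,0,0.5,0],[0,0,0.4,0],[0,0,0.2,0],[0,0,0,0],[0,0,0,0]]]'|grep -E 'eef|force'; python3 av.py 641 190.5 66
```

```text
eef_pos: [640.3, 191.0, 68.3]
force: [-0.3, 0.9, 1.4]
gripper_force: 0.0
clock 52.3 tcp [640.8 191.1  69.2] yaw 0.140 w 64.4 gf 0
units: x 0.01 y 0.03 z 0.13
```

```bash
python3 -m crank '[[[0,0,0.1,0],[0,0,0,0]]]'|grep -E 'eef|force'; python3 -m crank '[[[0,0,0,0],[0,0,0,0],[0,0,0,0],[0,0,0,0],[0,0,0,0],[0,0,0,0]]]' 1|grep -E 'eef|force|width'; python3 -m crank '[[[0,0,-0.2,0],[0,0,-0.4,0],[0,0,-0.8,0],[0,0,-0.8,0],[0,0,-0.8,0],[0,0,-0.8,0],[0,0,0,0],[0,0,0,0]]]'|grep -E 'eef|force|width'; python3 av.py 552.6 374.9 160; python3 bb.py
```

```text
eef_pos: [640.1, 191.4, 66.1]
force: [-0.5, 0.0, 0.7]
gripper_force: 0.0
eef_pos: [640.5, 191.2, 66.6]
force: [-1.5, -0.4, 5.8]
width: 42.5
gripper_force: 61.1
eef_pos: [641.5, 190.9, 162.4]
force: [0.3, -0.1, -1.3]
width: 42.6
gripper_force: 61.0
clock 53.9 tcp [640.  190.9 160.1] yaw 0.140 w 42.6 gf 61
units: x -2.42 y -7.78 z 0.01
top bird mask 99 (np.float64(199.0), np.float64(147.3)) 0.48
top bird mask 1565 (np.float64(276.7), np.float64(177.2)) 0.19
top box [132.6 300. ] [54.2 40.8] 36.869895935058594 0.86 rim centre [187.3 406.2  35. ]
top box [249.4 238.9] [38.9 38.9] 15.255118370056152 0.64 rim centre [374.   47.8  35. ]
top box [164.  191.5] [21.  8.] 90.0 0.54 rim centre [527.8 321.7  35. ]
side bird mask 2430 (np.float64(315.7), np.float64(212.2)) 0.56
side bird mask 95 (np.float64(321.7), np.float64(126.4)) 0.48
side box [284.8 127.9] [32.6 38.3] 71.56504821777344 0.98 rim centre [551.5 368.3  35. ]
side box [242.4 207.8] [44.7 42.6] 8.130102157592773 0.78 rim centre [372.3  33.5  35. ]
bird [ 721.2  267.5 -307.9] 20.200305070699194 disp [ 172.3  280.4 -307.9]
bird top z84 [659.1 205.4  84. ] [102.  227.7  84. ]
bird side z84 [565.3 -52.1  84. ] [-27.3 -14.   84. ]
```

The bird is gripped (opening 42.6 mm) and lifted, and the box is still at about (552,374).

```bash
python3 -m crank '[[[-0.1,-0.5,0,0],[-0.3,-0.8,0,0],[-0.3,-0.8,0,0],[-0.3,-0.8,0,0],[-0.3,-0.8,0,0],[-0.3,-0.8,0,0],[-0.3,-0.8,0,0],[-0.3,-0.8,0,0],[-0.2,-0.8,0,0],[0,-0.85,0,0],[0,0,0,0],[0,0,0,0]]]'|grep -E 'eef|width'; python3 av.py 552.3 374 80; python3 bb.py | grep box
```

```text
eef_pos: [552.9, 376.9, 162.1]
width: 43.1
clock 55.4 tcp [554.3 373.6 162.6] yaw 0.138 w 42.4 gf 61
units: x -0.08 y -0.03 z 3.30
top box [147.4 184.2] [39.  39.3] 85.91438293457031 0.83 rim centre [552.1 375.8  35. ]
top box [147.  280.2] [53.  21.9] 33.690067291259766 0.76 rim centre [247.4 364.3  35. ]
top box [249.5 239.2] [39.4 40.1] 14.931416511535645 0.73 rim centre [373.2  47.5  35. ]
side box [184. 135.] [45.3 56.6] 45.0 0.94 rim centre [209.  381.7  35. ]
side box [242.1 208.4] [46.4 40.8] 5.19442892074585 0.79 rim centre [370.9  31.5  35. ]
side box [284.8 127.4] [31.3 37.5] 72.12130737304688 0.76 rim centre [552.  371.1  35. ]
```

```bash
python3 -m crank '[[[-0.06,-0.02,0.5,0],[0,0,0.8,0],[0,0,0.8,0],[0,0,0.8,0],[0,0,0.8,0],[0,0,0.6,0],[0,0,0.5,0],[0,0,0.4,0],[0,0,0,0],[0,0,0,0]]]'|grep -E 'eef|width|force'; python3 av.py 552.3 374.5 11.5
```

```text
eef_pos: [552.0, 375.0, 32.4]
force: [1.1, -0.2, -0.7]
width: 42.5
gripper_force: 61.0
clock 56.7 tcp [552.7 375.4  33.6] yaw 0.140 w 42.7 gf 61
units: x -0.02 y 0.03 z 0.88
```

```bash
python3 -m crank '[[[0,0,0.4,0],[0,0,0.3,0],[0,0,0.15,0],[0,0,0,0],[0,0,0,0]]]'|grep -E 'eef|width|force'; python3 -m crank '[[[0,0,0,0],[0,0,0,0],[0,0,0,0]]]'|grep -E 'eef|force'
```

```text
eef_pos: [551.4, 375.0, 10.7]
force: [0.6, 0.1, -1.1]
width: 42.4
gripper_force: 61.0
eef_pos: [552.0, 375.3, 11.6]
force: [0.5, 0.5, -0.2]
gripper_force: 61.0
```

```bash
python3 -m crank '[[[0,0,0.04,0],[0,0,0,0]]]'|grep -E 'eef|force'; python3 -m crank '[[[0,0,0,0],[0,0,0,0],[0,0,0,0],[0,0,0,0]]]' -0.4|grep -E 'eef|force|width'; python3 -m crank '[[[0,0,-0.2,0],[0,0,-0.4,0],[0,0,-0.6,0],[0,0,-1,0],[0,0,-1,0],[0,0,-1,0],[0,0,-1,0],[0,0,-1,0],[0,1,0,0],[0,1,0,0],[0,1,0,0],[0,1,0,0]]]'|grep -E 'eef|force|width'; python3 -m crank '[[[0,1,0,0],[0,1,0,0],[0,1,0,0],[0,1,0,0],[-0.5,1,0,0],[-0.5,1,0,0],[-0.5,1,0,0],[-0.5,1,0,0],[0,1,0,0],[0,1,0,0],[0,0,0,0],[0,0,0,0]]]'|grep -E 'eef|force'; python3 look.py | grep slide; python3 bb.py
python3 - <<'E'
from h import *
o=[]
for n,(x,y) in dict(top=(125,90),side=(245,80)).items():
    d=cam(n); o.append(cv2.resize(d["img"][y:y+130,x:x+120,::-1],(400,433),interpolation=cv2.INTER_CUBIC))
cv2.imwrite("pics/end.png",np.hstack(o))
E
```

```text
eef_pos: [551.7, 375.3, 10.3]
force: [-0.3, 0.2, -0.4]
gripper_force: 61.0
eef_pos: [551.8, 375.3, 10.4]
force: [0.2, 0.1, -0.9]
width: 59.8
gripper_force: 0.0
eef_pos: [567.2, 274.5, 166.8]
force: [1.2, -0.9, -0.1]
width: 60.1
gripper_force: 0.0
eef_pos: [552.8, 18.8, 165.2]
force: [-0.7, 0.1, 0.2]
gripper_force: 0.0
top on slide (disp frame, z66): []
side on slide (disp frame, z66): []
top bird mask 6236 (np.float64(271.2), np.float64(151.5)) 0.73
top bird mask 175 (np.float64(148.4), np.float64(185.4)) 0.71
top box [147.  181.2] [33.9 39.6] 87.1375961303711 0.89 rim centre [561.9 377.7  35. ]
top box [249.6 239.2] [38.7 38.3] 14.931418418884277 0.75 rim centre [373.3  47.3  35. ]
top box [136.5 293.5] [54.2 55.8] 35.134193420410156 0.64 rim centre [207.  395.3  35. ]
side bird mask 130 (np.float64(284.2), np.float64(130.0)) 0.45
side box [342.  197.1] [136.  122.3] 75.61860656738281 0.65 rim centre [666.3  31.4  35. ]
side box [242.7 208. ] [45.3 41.9] 8.130102157592773 0.61 rim centre [373.   32.9  35. ]
side box [282.8 130.1] [30.  32.2] 78.69007110595703 0.59 rim centre [542.9 357.6  35. ]
bird [512.9 -23.5 361.2] 24.254341455350634 disp [-75.1  21.7 361.2]
bird top z84 [644.  -22.1  84. ] [54.9  4.6 84. ]
bird side z84 [537.  298.9  84. ] [ -5.6 337.5  84. ]
```

View pics/end.png

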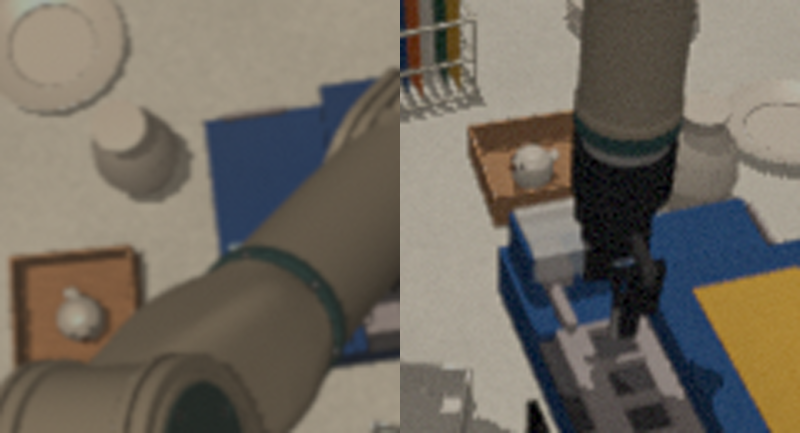

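The bird stands upright in the small brown box, at top crop (80,315) and side crop (533,165). The arm is clear of everything.

```bash
python3 -c "
from cell import ctrl
print(ctrl.finish_job())"
```

```text
the job is handed in; nothing more can be done
None
```

I put all six tokens flat in the pockets, pushed the slide to its stop and let it spring back with its pockets empty, and left the bird upright in the small brown gift box; the job is handed in, but it returned no verdict, and I did not check through the window that the tokens are in the coin box.

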